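# Cash up the laundry's coin boxes

## Robot

A 6-joint arm with a two-finger parallel gripper is mounted at the origin on the work surface. World frame = base frame: x ahead of the robot, y to its left, z up, the work surface at z = 0. Lengths are in m, angles in rad, forces in N, time in s.
With the tool pointing down it reaches from about 0.325 to 0.875 m from the base axis. Payload 4.4 kg.
Tool frame: the origin (TCP) lies midway between the tips of the shut fingers; the grasp point (between the pads) lies 19 mm behind it; z points along the fingers, y is the line along which they close (so a half turn about z gives the same grasp; the last joint's range is limited). The gripper opens to 85 mm and grips with 20 to 120 N. Pads are 22 mm wide; open, the fingers measure 114 mm over their backs; the gripper's body (76 mm by 85 mm) begins 54 mm behind the grasp point. The pads swing forward as they close: fully open they stand 13 mm farther back than shut.
Start: joints at [1.024, 0.207, 1.542, -0, 1.393, -0.15], TCP at [0.222, 0.531, 0.231] pointing down, gripper open.
Joint ranges: [-2.73, 2.73], [-0.86, 2.22], [0.23, 2.46], [-1.11, 4.25], [0.08, 2.63], [-2.82, 2.82]. Speed limits (rad/s): [2.79, 2.79, 3.14, 3.14, 3.14, 3.14].

## Interface

Orientations are given as a unit quaternion [w, x, y, z].
In Python, from workcell import ctrl gives the robot as it stands.
- The arm moves only by the tool drive_tool, never from a script. Its argument "moves" is a list of rows, each a list of 2 entries, a list of its own where there are three numbers: the shift along the world's x, y, z in m, then the turn about the world's z in degrees. In form: [[[x, y, z], turn], ...]. A call has exactly 8 rows; each row is the pose to reach, as a shift and turn from the pose commanded when the call began; what a row does not reach only later rows make up. A row lasts 1/10 s, in which the tool goes at most 50 mm and 8.59 degrees, less where a joint would pass 70% of its speed; a pose out of reach is approached as far as the arm can. A call with a gripper value outside its range is refused whole. "gripper" is the opening, from 0 (shut) to 1 (fully open), set as the call begins (left out, the last holds). The fingers move at their own pace and stop on an object; "newtons" is the grip in N (left out, the last holds). Time passes only in rows, so rows that repeat a pose let the fingers close, or fill a call up. It gives the time, the measured TCP pose, the force, the opening and the grip force at its end, in the units of the state.
- ctrl.get_obs(): the state, without advancing time (a new reading comes with each control period).
- ctrl.capture(name): name is "scene" or "top" or "wrist"; returns the picture (400x640x3 uint8, red, green, blue); there is no depth.
- ctrl.camera_model(name): a dict with "fx", "fy", "cx", "cy" (pixels), "k1" (the pictures are not rectified: a ray, as slopes to the right and down, at radius r is drawn at 1 + k1 r^2 times it, then the intrinsics apply), "rvec" (rotation vector, rad) and "tvec" (3), from world to camera coordinates, as OpenCV has them. Camera axes: x right, y down, z forward; pixel columns grow to the right and rows downward; lengths in m; the calibration is good to about 2 mm. A picture is of the moment at which its call begins: read the wrist's pose just before it. camera_model takes no time and is no camera call; for the wrist camera it gives the pose at the moment of the call.
- ctrl.finish_job(): hands the job in; it is judged then, once.
Trained networks look in the newest picture that a camera, given by its name, has taken for a name from the list of things; names that differ only in an ending like _2 or _b are one class to them, and where a whole thing is asked for, a point or a joint stands for the part that bears it (a point fixed in the world has none). Each returns a list of dicts, best first, with "p" (0 to 1); they miss things now and then, are a little off and sometimes report something else, mostly with a low value. They report only what shows in the picture. A call takes as long as a camera call.
- ctrl.find_in(query, camera): "at" ([x, y, z] in m, in world coordinates, good to about 4 mm: the middle of the surface that is visible of it).
The state is a dict: "time": time; "joint_pos": joint angles; "joint_vel": joint speeds; "tau": joint torques, N m; "tool_pos": TCP position; "orientation": TCP orientation; "ft_force": force on the tool from outside, world axes, zero at the start; "torque": the same for the moment, N m; "opening": finger opening in m; "gripper_force": force on a finger pad.
Only numpy, scipy, OpenCV 4.12 (cv2) and the standard library are available. Lean on these libraries where they do the work, as an engineer would, in place of code of your own. Each camera call takes 0.05 s, during which the arm holds its last target. There are 200 camera calls.

## Task

Cash up the coin laundry's takings: with the scale's platform still empty, turn its tare knob until the pointer stands on the zero mark and let go, then lift the two closed coin boxes in turn to feel which is the full, heavier one, and stand that one upright in the middle of the scale's platform. Stand the empty, lighter box upright on the floor of the collection tray, and put every coin cassette that is on the table flat on the tray's floor beside it, finger tab up, none stacked. Leave the scale on zero, and do not push the tape roll or the padlock away.

Things in the scene. Friction and masses are not known exactly. Their poses are not given: they have to be found in the camera images.
- coin_box_1: closed aluminium coin box, brass lock in its -x end. Body 120 (x) x 70 (y) x 60 mm high; origin: centre of its underside, z up. Dark grip rib on the lid, 60 long (x), 14 thick (y), 60 to 92 mm above the underside: pinch it across y from above. The two look the same: one, either one, holds coins, the other is empty. Under 0.9 kg each, the full one at least 0.2 kg the heavier; the load lies in the middle
- coin_box_2: closed aluminium coin box, brass lock in its -x end. Body 120 (x) x 70 (y) x 60 mm high; origin: centre of its underside, z up. Dark grip rib on the lid, 60 long (x), 14 thick (y), 60 to 92 mm above the underside: pinch it across y from above. The two look the same: one, either one, holds coins, the other is empty. Under 0.9 kg each, the full one at least 0.2 kg the heavier; the load lies in the middle
- cassette_1: closed coin cassette: black plastic slab 90 (x) x 40 (y) x 28 mm high; origin: centre of its underside, z up. Upright grey finger tab on its middle, 34 long (x), 10 thick (y), 28 to 60 mm above the underside: pinch it across y from above. 0.12 to 0.26 kg. Two to four cassettes are on the table, the others absent
- cassette_2: closed coin cassette: black plastic slab 90 (x) x 40 (y) x 28 mm high; origin: centre of its underside, z up. Upright grey finger tab on its middle, 34 long (x), 10 thick (y), 28 to 60 mm above the underside: pinch it across y from above. 0.12 to 0.26 kg. Two to four cassettes are on the table, the others absent
- cassette_3: closed coin cassette: black plastic slab 90 (x) x 40 (y) x 28 mm high; origin: centre of its underside, z up. Upright grey finger tab on its middle, 34 long (x), 10 thick (y), 28 to 60 mm above the underside: pinch it across y from above. 0.12 to 0.26 kg. Two to four cassettes are on the table, the others absent
- cassette_4: closed coin cassette: black plastic slab 90 (x) x 40 (y) x 28 mm high; origin: centre of its underside, z up. Upright grey finger tab on its middle, 34 long (x), 10 thick (y), 28 to 60 mm above the underside: pinch it across y from above. 0.12 to 0.26 kg. Two to four cassettes are on the table, the others absent
- scale: grey bench scale with a steel platform, fixed to the table, 270 (x) x 170 (y) mm, console with the round white dial at its -x end (nearer the robot), platform at its +x end; origin on the table under its centre, z up
- platform (a point): centre of the top face of the scale's platform, 60 mm above the table; the platform is 140 (scale's x) x 180 (scale's y) mm; axes as the scale's
- tare (a joint): tare knob with pointer on the scale's dial: rad about the vertical, growing anticlockwise from above; 0 = pointer on the zero mark, the long thick mark on the dial's platform side (pointer along the scale's +x); thin marks 0.2 rad apart; stops at -0.6 and 2.4; starts at 0.6 to 1.9. Friction 0.06 N m; stays where it is left
- tare_grip (a point): on the knob's vertical axis, 73 mm above the table, in its black bar grip; the bar is 50 long, 14 thick, from 53 to 87 mm above the table, and turns with the knob: x of this point lies along the bar towards the pointer; pinch it across y from above. The axis is 75 mm to the -x side of the scale's origin; the console around it is below 53 mm
- tare_pointer (a point): tip of the thin black pointer, 44 mm from the knob's axis; x along the pointer
- tray: open grey plastic collection tray, fixed to the table, 230 (x) x 260 (y) mm outside, walls 5 mm thick and 45 mm high, floor 5 mm thick; origin at the centre of its underside, z up
- tape: bystander: roll of brown tape lying flat, 64 mm across, 24 mm high, origin under its centre
- padlock: bystander: brass padlock lying flat, body 40 x 50 x 20 mm, shackle to its +x

How it is judged:
On the way, in this order (a step that is already met when the one before it is completed fails the run):
1. the tare pointer has been left standing on the zero mark, with no coin box on the scale (value of joint tare between -0.08 and 0.08 rad and contact force between the fingers and tare below 0.3 N and velocity of joint tare between -0.05 and 0.05 rad/s and horizontal distance between each of coin_box_1, coin_box_2 and platform above 0.09 m), for 0.4 s.
2. the full coin box stands in the middle of the scale's platform, released (value of joint tare between -0.08 and 0.08 rad and ((horizontal distance between coin_box_1 and platform below 0.03 m and z of coin_box_1 in the frame of platform between -0.004 and 0.006 m and angle between coin_box_1's own z axis and vertical below 0.08 rad and linear speed of coin_box_1 below 0.02 m/s and contact force between the fingers and coin_box_1 below 0.3 N and contact force between coin_box_1 and scale above 4.9 N) or (horizontal distance between coin_box_2 and platform below 0.03 m and z of coin_box_2 in the frame of platform between -0.004 and 0.006 m and angle between coin_box_2's own z axis and vertical below 0.08 rad and linear speed of coin_box_2 below 0.02 m/s and contact force between the fingers and coin_box_2 below 0.3 N and contact force between coin_box_2 and scale above 4.9 N))), for 0.3 s.
At the end, for the whole second after the job is handed in: Pointer within 0.08 rad of the zero mark; the full coin box (over 4.9 N on the scale) stands upright and released, its centre within 30 mm of the platform centre; the other box and every cassette present stand upright, flat on the tray floor (within 7 mm), released, at rest (value of joint tare between -0.08 and 0.08 rad and ((horizontal distance between coin_box_1 and platform below 0.03 m and z of coin_box_1 in the frame of platform between -0.004 and 0.006 m and angle between coin_box_1's own z axis and vertical below 0.08 rad and linear speed of coin_box_1 below 0.02 m/s and contact force between the fingers and coin_box_1 below 0.3 N and contact force between coin_box_1 and scale above 4.9 N and (x of coin_box_2 in the frame of tray between -0.11 and 0.11 m and y of coin_box_2 in the frame of tray between -0.125 and 0.125 m and z of coin_box_2 in the frame of tray between 0 and 0.012 m and angle between coin_box_2's own z axis and vertical below 0.1 rad and linear speed of coin_box_2 below 0.02 m/s and contact force between the fingers and coin_box_2 below 0.3 N)) or (horizontal distance between coin_box_2 and platform below 0.03 m and z of coin_box_2 in the frame of platform between -0.004 and 0.006 m and angle between coin_box_2's own z axis and vertical below 0.08 rad and linear speed of coin_box_2 below 0.02 m/s and contact force between the fingers and coin_box_2 below 0.3 N and contact force between coin_box_2 and scale above 4.9 N and (x of coin_box_1 in the frame of tray between -0.11 and 0.11 m and y of coin_box_1 in the frame of tray between -0.125 and 0.125 m and z of coin_box_1 in the frame of tray between 0 and 0.012 m and angle between coin_box_1's own z axis and vertical below 0.1 rad and linear speed of coin_box_1 below 0.02 m/s and contact force between the fingers and coin_box_1 below 0.3 N))) and x of cassette_1 in the frame of tray between -0.11 and 0.11 m and y of cassette_1 in the frame of tray between -0.125 and 0.125 m and z of cassette_1 in the frame of tray between 0 and 0.012 m and angle between each of cassette_1, cassette_2, cassette_3, cassette_4's own z axis and vertical below 0.1 rad and linear speed of each of cassette_1, cassette_2, cassette_3, cassette_4 below 0.02 m/s and contact force between the fingers and cassette_1 below 0.3 N and x of cassette_2 in the frame of tray between -0.11 and 0.11 m and y of cassette_2 in the frame of tray between -0.125 and 0.125 m and z of cassette_2 in the frame of tray between 0 and 0.012 m and contact force between the fingers and cassette_2 below 0.3 N and x of cassette_3 in the frame of tray between -0.11 and 0.11 m and y of cassette_3 in the frame of tray between -0.125 and 0.125 m and z of cassette_3 in the frame of tray between 0 and 0.012 m and contact force between the fingers and cassette_3 below 0.3 N and x of cassette_4 in the frame of tray between -0.11 and 0.11 m and y of cassette_4 in the frame of tray between -0.125 and 0.125 m and z of cassette_4 in the frame of tray between 0 and 0.012 m and contact force between the fingers and cassette_4 below 0.3 N); the robot touches nothing.
It fails at once if the tape roll or the padlock is moved by more than 40 mm (distance of any of tape, padlock from where it was at the start of the episode above 0.04 m).
Of cassette_1, cassette_2, cassette_3, cassette_4 only 2 to 4 are there at a start; the rules pass over those that are not, and their reading is None.
At some moment in a run one of cassette_1, cassette_2, cassette_3, cassette_4 may be knocked a few centimetres aside while the robot is not near it.
It also fails if it takes over 210 s, if anything falls off the work surface, if the arm or the gripper's body presses on something with over 40 N, if the wrist force passes 120 N, or if a joint passes its speed limit or range.

## Working session

There is one attempt and no reset: what is moved stays moved. The work goes in short steps, Python scripts to look and compute and a tool call to move; the robot and the scene stay as the last step left them, time stands still between calls to the robot, and variables do not carry over. Pictures are saved under pics/ and viewed, at most 14 in all, crops included, and the job is handed in when it is done.

Besides the shell and the picture viewer there is one more tool, called after "Emit:" as name(argument=value, ...), one argument or row to a line, values as JSON. drive_tool: Moves the arm, as the interface text tells. Its arguments: {"type":"object","properties":{"moves":{"type":"array","items":{"type":"array"}},"gripper":{"type":"number"},"newtons":{"type":"number"}},"required":["moves"]}

```bash
mkdir -p pics; ls
cat > h.py <<'E'
import numpy as np, cv2
from workcell import ctrl
def snap(cam,name):
    im=ctrl.capture(cam); cv2.imwrite(f'pics/{name}.png',im[:,:,::-1]); return im
def cam(c):
    m=ctrl.camera_model(c); R=cv2.Rodrigues(np.array(m['rvec'],float))[0]; return m,R,np.array(m['tvec'],float)
def toworld(uv,z,c='top',M=None):
    m,R,t=M or cam(c); x=(uv[0]-m['cx'])/m['fx']; y=(uv[1]-m['cy'])/m['fy']
    rd=np.hypot(x,y); r=rd
    for _ in range(20): r=rd/(1+m['k1']*r*r)
    s=r/rd if rd>0 else 1
    d=R.T@np.array([x*s,y*s,1]); o=-R.T@t
    return o+d*(z-o[2])/d[2]
def topix(p,c='top',M=None):
    m,R,t=M or cam(c); q=R@np.array(p,float)+t; x,y=q[:2]/q[2]; k=1+m['k1']*(x*x+y*y)
    return np.array([m['fx']*x*k+m['cx'],m['fy']*y*k+m['cy']])
E
python3 - <<'E'
from h import *
o=ctrl.get_obs(); print({k:np.round(v,3) for k,v in o.items()})
snap('top','top0'); snap('scene','scene0')
for q in ['coin_box_1','cassette_1','platform','scale','tare','tare_grip','tare_pointer','tray','tape','padlock']:
    print(q,[(np.round(d['at'],3).tolist(),round(d['p'],2)) for d in ctrl.find_in(q,'top')])
E
```

```text
pics
{'time': np.float64(0.0), 'joint_pos': array([ 1.024,  0.207,  1.543, -0.   ,  1.393, -0.151]), 'joint_vel': array([ 0.   , -0.   , -0.   ,  0.   , -0.001, -0.   ]), 'tau': array([ 2.0000e-03, -3.8304e+01, -2.9160e+01,  0.0000e+00,  1.0000e-02,
       -0.0000e+00]), 'tool_pos': array([0.221, 0.53 , 0.23 ]), 'orientation': array([-0.   ,  0.197,  0.98 , -0.001]), 'ft_force': array([-0.065, -0.088,  0.102]), 'torque': array([-0.026,  0.004, -0.041]), 'gripper_force': np.float64(0.0), 'opening': np.float64(0.086)}
coin_box_1 [([0.631, -0.112, 0.062], 0.91), ([0.663, 0.104, 0.06], 0.56)]
cassette_1 [([0.517, 0.115, 0.029], 0.92), ([0.517, -0.109, 0.026], 0.91), ([0.432, -0.041, 0.03], 0.8)]
platform [([0.488, 0.332, 0.06], 0.62)]
scale [([0.494, 0.339, 0.061], 0.79), ([0.457, 0.271, 0.056], 0.64), ([0.554, 0.009, 0.023], 0.19)]
tare [([0.455, 0.272, 0.053], 0.6)]
tare_grip [([0.45, 0.271, 0.055], 0.66), ([0.428, -0.039, 0.031], 0.49)]
tare_pointer [([0.454, 0.272, 0.055], 0.53), ([0.493, 0.331, 0.06], 0.28)]
tray [([0.465, -0.363, 0.007], 0.62), ([0.453, 0.276, 0.052], 0.47)]
tape [([0.556, 0.007, 0.021], 0.81)]
padlock [([0.759, -0.005, 0.02], 0.58)]
```

View pics/top0.png

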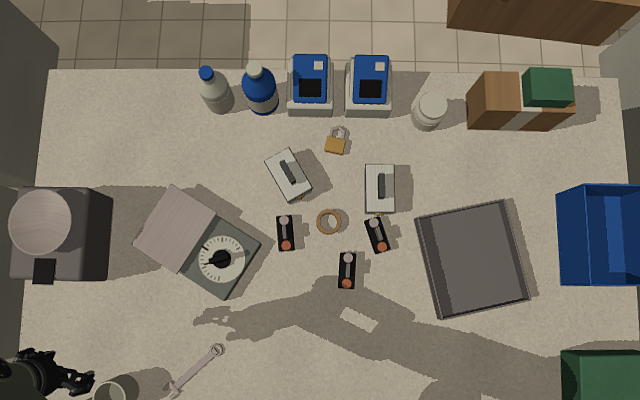

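View pics/scene0.png

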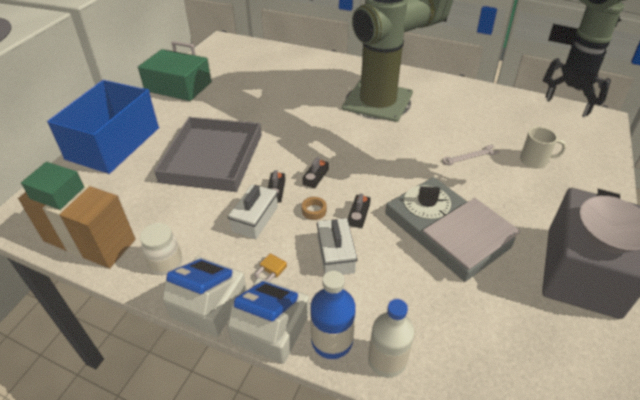

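The top view shows the scale on the left (dial at about 221,259), two boxes (288,174 and 380,188), three cassettes (286,232; 376,234; 347,270), tape (328,221), padlock (336,142) and the tray (473,259). Next I'll enlarge this area for orientations.

Run:
```python
import cv2
im=cv2.imread('pics/top0.png')
a=cv2.resize(im[180:305,130:265],None,fx=4.4,fy=4.4,interpolation=cv2.INTER_CUBIC); cv2.imwrite('pics/c1.png',a)
b=cv2.resize(im[120:295,255:405],None,fx=3.4,fy=3.4,interpolation=cv2.INTER_CUBIC); cv2.imwrite('pics/c2.png',b)
```

```text
(no output)
```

View pics/c1.png

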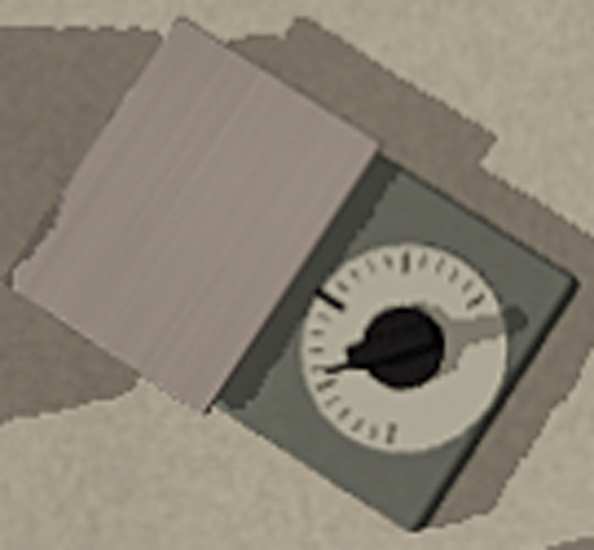

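View pics/c2.png

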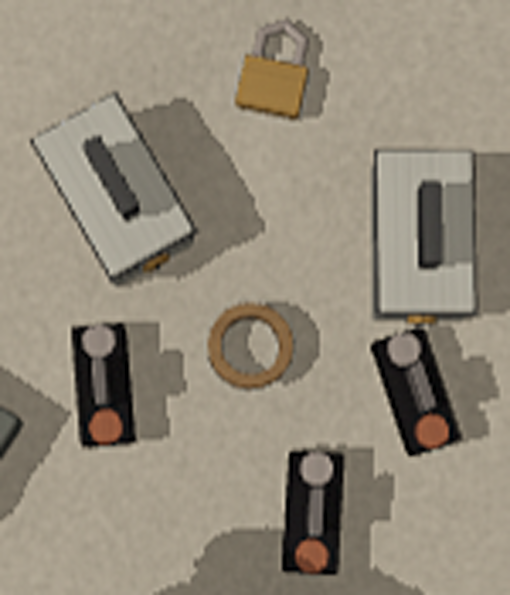

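Run:
```python
from h import *
M=cam('top')
def W(pts,z,ox,oy,f): return np.array([toworld(((u+.5)/f-.5+ox,(v+.5)/f-.5+oy),z,M=M) for u,v in pts])[:,:2]
def rect(n,P):
    s=[np.linalg.norm(P[i]-P[(i+1)%4]) for i in range(4)]
    (c,d,a)=cv2.minAreaRect((P*1000).astype(np.float32))
    m=P.mean(0); e=[(P[(i+1)%4]-P[i]) for i in range(4)]
    ang=[np.degrees(np.arctan2(x[1],x[0])) for x in e]
    print(n,'c',m.round(4),'sides',np.round(s,3),'ang',np.round(ang,1))
c1=(130,180,4.4);c2=(255,120,3.4)
rect('plat',W([(182,17),(380,150),(207,410),(12,285)],.06,*c1))
P=W([(404,347),(330,370),(332,300),(340,368)],.053,*c1);print('dial',P.round(4))
for i in (1,2): d=P[i]-P[0];print(np.linalg.norm(d),np.degrees(np.arctan2(d[1],d[0])))
rect('boxL',W([(32,141),(116,93),(196,234),(112,278)],.06,*c2))
rect('boxR',W([(376,150),(474,151),(476,314),(376,314)],.06,*c2))
rect('A',W([(71,325),(126,323),(134,441),(82,445)],.028,*c2))
rect('B',W([(372,346),(422,331),(461,437),(411,455)],.028,*c2))
rect('C',W([(289,451),(344,452),(338,574),(283,572)],.028,*c2))
for n,p in dict(A=[(99,341),(105,427)],B=[(405,349),(432,432)],C=[(317,468),(311,556)]).items():
    P=W(p,.03,*c2);d=P[0]-P[1];print(n,P.mean(0).round(4),np.degrees(np.arctan2(d[1],d[0])).round(1))
rect('tray',W([(416,218),(503,199),(530,297),(441,319)],.045,0,0,1))
print('tape',W([(250,345)],.024,*c2),'padl',W([(272,85)],.02,*c2))
q=ctrl.get_obs()['orientation']; from scipy.spatial.transform import Rotation as Ro
print(Ro.from_quat(np.roll(q,-1)).as_matrix().round(3))
```

```text
plat c [0.5257 0.388 ] sides [0.139 0.172 0.133 0.178] ang [-122.3  148.6   59.9  -29.4]
dial [[0.4544 0.2677]
 [0.4408 0.3086]
 [0.4797 0.3094]
 [0.442  0.303 ]]
0.0431257268638264 108.45935848840013
0.048814262215723145 58.79895544005943
boxL c [0.6662 0.1092] sides [0.072 0.122 0.069 0.119] ang [ -58.4 -149.9  119.1   31.4]
boxR c [ 0.636  -0.1191] sides [0.072 0.121 0.072 0.122] ang [ -89.6 -179.9   91.     0. ]
A c [0.5241 0.1151] sides [0.041 0.088 0.038 0.089] ang [ -86.9 -174.7   95.5    6.9]
B c [ 0.5217 -0.1162] sides [0.039 0.083 0.039 0.085] ang [ -72.3 -159.9  110.5   19.8]
C c [ 0.4325 -0.041 ] sides [0.04  0.089 0.04  0.088] ang [-90.1 177.5  88.9  -2.2]
A [0.5234 0.1159] 5.5
B [ 0.5227 -0.1174] 18.0
C [ 0.4326 -0.0412] -3.4
tray c [ 0.4676 -0.3511] sides [0.228 0.25  0.229 0.253] ang [ -76.8 -166.6  103.8   13.3]
tape [[0.55498229 0.00695575]] padl [[ 0.75631711 -0.00741664]]
[[-0.923  0.386 -0.   ]
 [ 0.386  0.923  0.   ]
 [ 0.     0.    -1.   ]]
```

Emit:
drive_tool(
  moves=[
    [[0.05,-0.03,0],-6],
    [[0.09,-0.06,0],-14],
    [[0.12,-0.1,0],-22],
    [[0.15,-0.14,0],-30],
    [[0.18,-0.18,0],-38],
    [[0.21,-0.22,0],-46],
    [[0.233,-0.263,0],-49],
    [[0.233,-0.263,0],-49],
  ],
  gripper=1,
)

```text
time: 1.4
tool_pos: [0.4574, 0.2631, 0.2315]
orientation: [0.001, 0.588, 0.809, -0.0]
ft_force: [-0.3, -0.4, -0.1]
opening: 0.0853
gripper_force: 0.0
```

```bash
cat >> h.py <<'E'
from scipy.spatial.transform import Rotation as Ro
def st():
    o=ctrl.get_obs(); R=Ro.from_quat(np.roll(o['orientation'],-1)).as_matrix()
    print('t',round(float(o['time']),2),'tcp',o['tool_pos'].round(4),'yawx',np.degrees(np.arctan2(R[1,0],R[0,0])).round(2),'F',o['ft_force'].round(2),'op',o['opening'].round(4),'gf',o['gripper_force'].round(1),'j',o['joint_pos'].round(2)); return o
E
python3 - <<'E'
from h import *
st(); snap('wrist','w1'); M=cam('wrist')
print(topix([.4544,.2677,.053],M=M), topix([.4544,.2677,.087],M=M),[ (q,[(np.round(d['at'],3).tolist(),round(d['p'],2)) for d in ctrl.find_in(q,'wrist')]) for q in ('tare_grip','tare_pointer')])
E
```

```text
Traceback (most recent call last):
  File "h.py", line 20, in st
    print('t',round(float(o['time']),2),'tcp',o['tool_pos'].round(4),'yawx',np.degrees(np.arctan2(R[1,0],R[0,0])).round(2),'F',o['ft_force'].round(2),'op',o['opening'].round(4),'gf',o['gripper_force'].round(1),'j',o['joint_pos'].round(2)); return o
                                                                                                                                                           ^^^^^^^^^^^^^^^^^^
AttributeError: 'float' object has no attribute 'round'
```

```bash
sed -i "s/o\['opening'\].round(4)/round(float(o['opening']),4)/; s/o\['gripper_force'\].round(1)/round(float(o['gripper_force']),1)/" h.py
sed -i "s/R=Ro.from/o={k:(np.array(v) if np.ndim(v) else float(v)) for k,v in o.items()}; R=Ro.from/" h.py
python3 - <<'E'
from h import *
st(); snap('wrist','w1'); M=cam('wrist')
print(topix([.4544,.2677,.053],M=M), topix([.4544,.2677,.087],M=M),[ (q,[(np.round(d['at'],3).tolist(),round(d['p'],2)) for d in ctrl.find_in(q,'wrist')]) for q in ('tare_grip','tare_pointer')])
E
```

```text
t 1.4 tcp [0.4574 0.2631 0.2315] yawx 107.92 F [-0.3  -0.42 -0.08] op 0.0853 gf 0.0 j [ 0.36  0.11  1.66 -0.    1.38  0.05]
[314.14639641 170.06149534] [313.95542331 177.62116534] [('tare_grip', []), ('tare_pointer', [([0.452, 0.275, 0.054], 0.55)])]
```

View pics/w1.png

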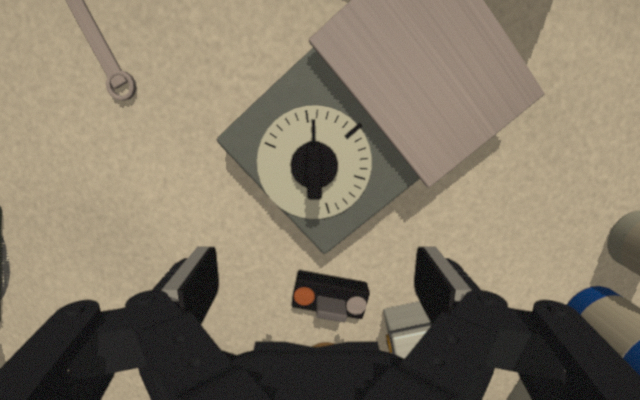

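Wrist view: dial centre near (314,162), pointer tip (313,120), zero mark (353,131), with the knob's bar along the pointer, and the platform corners are at (310,42), (427,185) and (543,95).

Run:
```python
from h import *
M=cam('wrist')
P=np.array([toworld(p,.053,M=M)[:2] for p in [(314.5,162),(313,120),(353,131)]])
for p in P: d=p-P[0];print(p.round(4),np.linalg.norm(d),np.degrees(np.arctan2(d[1],d[0])))
Q=np.array([toworld(p,.06,M=M)[:2] for p in [(310,42),(427,185),(543,95)]])
print(Q.round(4),(Q[0]+Q[2])/2,[np.degrees(np.arctan2(*(b-a)[::-1])) for a,b in [(Q[0],Q[1]),(Q[1],Q[2])]],np.linalg.norm(Q[0]-Q[1]),np.linalg.norm(Q[1]-Q[2]))
print(toworld((331,296),.03,M=M))
```

```text
[0.4501 0.2787] 0.0 0.0
[0.4362 0.3164] 0.04019034249473274 110.27035664714163
[0.4756 0.3187] 0.04737535691726469 57.481556789265106
[[0.4125 0.3802]
 [0.5612 0.2931]
 [0.6328 0.4086]] [0.52265347 0.39439063] [np.float64(-30.356858702863928), np.float64(58.20774760025007)] 0.1723973229285553 0.13585760899252336
[0.51960452 0.12964552 0.03      ]
```

Run:
```python
from h import *
st(); M=cam('wrist'); im=snap('wrist','w2');st()
g=cv2.cvtColor(im,cv2.COLOR_RGB2GRAY)
c=(cv2.inRange(g,150,255)[60:260,200:420]); c=cv2.morphologyEx(c,cv2.MORPH_CLOSE,np.ones((25,25)))
n,l,s,ce=cv2.connectedComponentsWithStats(c); 
for i in range(1,n):
    if s[i][4]>3000: print(s[i]+[200,60,0,0,0],ce[i]+[200,60])
print(topix([.4544,.2677,.053],M=M))
```

```text
t 1.55 tcp [0.4547 0.2675 0.2313] yawx 108.26 F [-0.1  -0.09 -0.33] op 0.0851 gf 0.0 j [0.37 0.11 1.66 0.   1.38 0.05]
t 1.6 tcp [0.4542 0.2682 0.2313] yawx 108.35 F [-0.29  0.89  0.87] op 0.0858 gf 0.0 j [0.37 0.11 1.66 0.   1.38 0.05]
[  200    60   220   200 24326] [281.03210557 171.11773411]
[315.15009152 173.88041653]
```

Run:
```python
from h import *
M=cam('wrist'); im=snap('wrist','w3'); st()
hsv=cv2.cvtColor(im,cv2.COLOR_RGB2GRAY)
# dial: ellipse via hough
for p2 in (40,25):
  c=cv2.HoughCircles(cv2.GaussianBlur(hsv,(5,5),0),cv2.HOUGH_GRADIENT,1,40,param1=120,param2=p2,minRadius=45,maxRadius=70)
  if c is not None: 
    for k in c[0][:3]: print(k, toworld(k[:2],.052,M=M))
print(topix([.4544,.2677,.052],M=M))
a=cv2.resize(im[90:250,220:410],None,fx=4,fy=3.7*4/3.7,interpolation=cv2.INTER_CUBIC)
cv2.imwrite('pics/c3.png',a[:600])
```

```text
t 1.65 tcp [0.454  0.2687 0.2313] yawx 108.42 F [ 1.11 -0.1   0.65] op 0.0853 gf 0.0 j [0.37 0.11 1.66 0.   1.38 0.05]
[315.5 166.5  57.1] [0.45196901 0.27537152 0.052     ]
[315.5 166.5  57.1] [0.45196901 0.27537152 0.052     ]
[315.38557206 174.53366513]
```

View pics/c3.png

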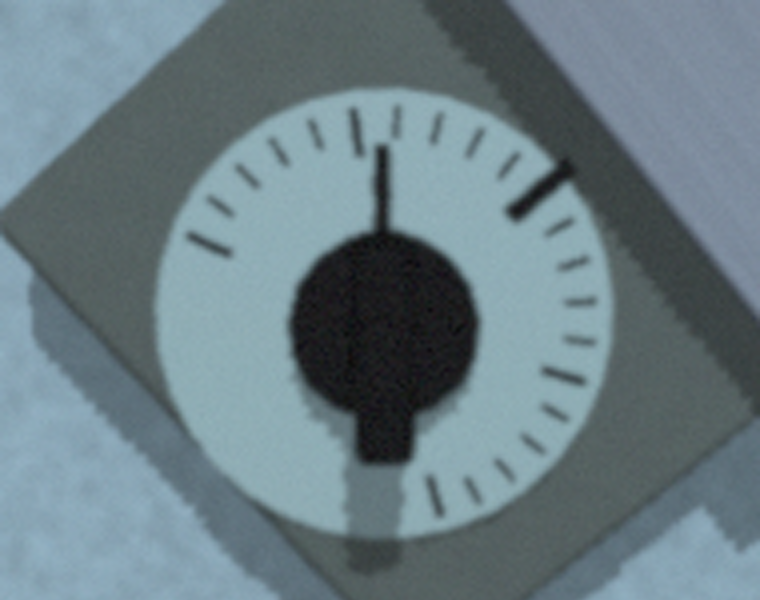

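Run:
```python
from h import *
o=st(); M=cam('wrist'); im=snap('wrist','w4'); g=cv2.GaussianBlur(cv2.cvtColor(im,cv2.COLOR_RGB2GRAY),(5,5),0)
c=cv2.HoughCircles(g,cv2.HOUGH_GRADIENT,1,40,param1=120,param2=25,minRadius=45,maxRadius=70)
print(c[0][0],[toworld(c[0][0][:2],z,M=M).round(4) for z in (.045,.053)], 'tcp px',topix(o['tool_pos'],M=M))
print('cam pos',-M[1].T@M[2], M[1].round(3))
S=cam('scene')
for z in (.045,.053):
  print([topix(p,M=S).round(1) for p in ([.4544,.2677,z],[.452,.2754,z])])
a=cv2.imread('pics/scene0.png'); cv2.imwrite('pics/c4.png',cv2.resize(a[160:280,370:530],None,fx=5,fy=5,interpolation=cv2.INTER_CUBIC))
```

```text
t 1.65 tcp [0.454  0.2687 0.2313] yawx 108.42 F [ 1.11 -0.1   0.65] op 0.0853 gf 0.0 j [0.37 0.11 1.66 0.   1.38 0.05]
[316.5 168.5  55.8] [array([0.4537, 0.2729, 0.045 ]), array([0.4532, 0.2744, 0.053 ])] tcp px [314.65177962 252.99992744]
cam pos [0.43319772 0.33297318 0.37351863] [[ 0.948  0.317 -0.   ]
 [ 0.305 -0.914  0.267]
 [ 0.084 -0.254 -0.964]]
[array([426. , 200.1]), array([429.3, 200.3])]
[array([426.5, 197.7]), array([429.8, 197.9])]
```

View pics/c4.png

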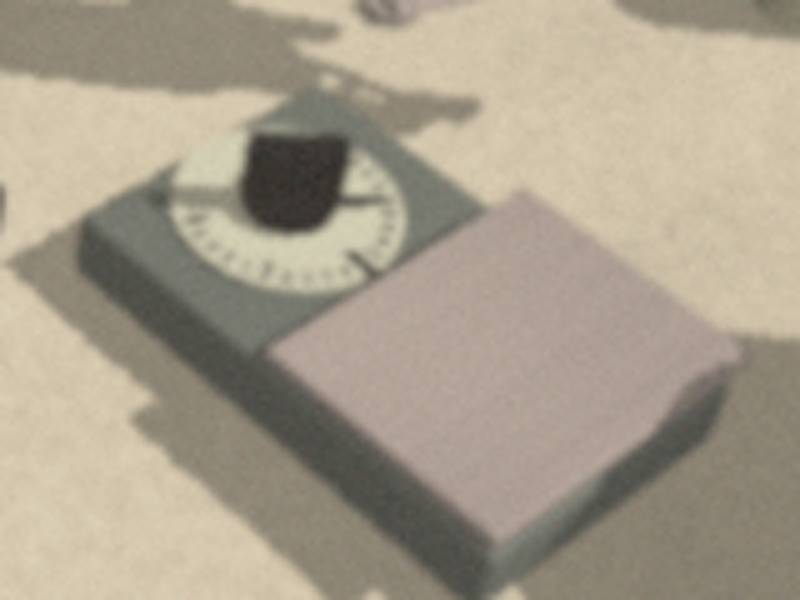

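Emit:
drive_tool(
  moves=[
    [[0,0,-0.03],0],
    [[0,0,-0.05],0],
    [[0,0,-0.05],0],
    [[0,0,-0.05],0],
    [[0,0,-0.05],0],
    [[0,0,-0.05],0],
    [[0,0,-0.05],0],
    [[0,0,-0.05],0],
  ],
)

```text
time: 2.5
tool_pos: [0.4551, 0.2677, 0.182]
orientation: [0.0, 0.586, 0.811, 0.001]
ft_force: [-0.4, 0.3, -0.8]
opening: 0.0852
gripper_force: 0.0
```

Run:
```python
from h import *
for i in range(2):
  o=st(); M=cam('wrist'); im=snap('wrist','w5%d'%i); g=cv2.GaussianBlur(cv2.cvtColor(im,cv2.COLOR_RGB2GRAY),(5,5),0)
  c=cv2.HoughCircles(g,cv2.HOUGH_GRADIENT,1,40,param1=120,param2=25,minRadius=45,maxRadius=110)
  print(c[0][:2],[toworld(k[:2],.048,M=M).round(4) for k in c[0][:2]],topix([.4555,.267,.048],M=M))
```

```text
t 2.5 tcp [0.4551 0.2677 0.182 ] yawx 108.32 F [-0.44  0.27 -0.79] op 0.0852 gf 0.0 j [0.37 0.15 1.71 0.   1.28 0.05]
[[314.5 175.5  66.5]
 [247.5 295.5  54.3]] [array([0.4521, 0.2752, 0.048 ]), array([0.4282, 0.1447, 0.048 ])] [315.27110588 185.66466686]
t 2.55 tcp [0.455  0.2676 0.1817] yawx 108.31 F [-0.51 -0.05  0.22] op 0.085 gf 0.0 j [0.37 0.15 1.71 0.   1.28 0.05]
[[313.5 176.5  64.8]
 [372.5 319.5  50.7]] [array([0.4514, 0.2741, 0.048 ]), array([0.5505, 0.1571, 0.048 ])] [315.49171011 185.67068104]
```

Run:
```python
from h import *
o=st(); yaw=np.radians(108.3); y=np.array([np.sin(yaw),-np.cos(yaw),0]) ; t=o['tool_pos']
a=snap('scene','s2')[:,:,::-1].copy(); b=snap('top','t2')[:,:,::-1].copy()
S=cam('scene');T=cam('top')
P=[t+y*s+[0,0,.013] for s in (-.0425,.0425)]
ps=[topix(p,M=S) for p in P]; pt=[topix(p,M=T) for p in P]; print(ps,pt)
f=6
def crop(im,ps):
    x0,y0=(np.mean(ps,0)-[40,45]).astype(int); c=cv2.resize(im[y0:y0+95,x0:x0+66],None,fx=f,fy=f,interpolation=cv2.INTER_CUBIC)
    for p in ps: cv2.drawMarker(c,tuple(((p-[x0,y0])*f+f/2).astype(int)),(0,0,255),cv2.MARKER_CROSS,14,1)
    return c
cv2.imwrite('pics/c5.png',np.hstack([crop(a,ps),crop(b,pt)]))
```

```text
t 2.6 tcp [0.4549 0.2675 0.1816] yawx 108.31 F [0.26 0.98 0.01] op 0.0854 gf 0.0 j [0.37 0.15 1.71 0.   1.28 0.05]
[array([433.73620194, 141.22027607]), array([437.40483892, 164.71865046])] [array([214.07880868, 274.14322108]), array([203.66765606, 236.4119778 ])]
```

View pics/c5.png

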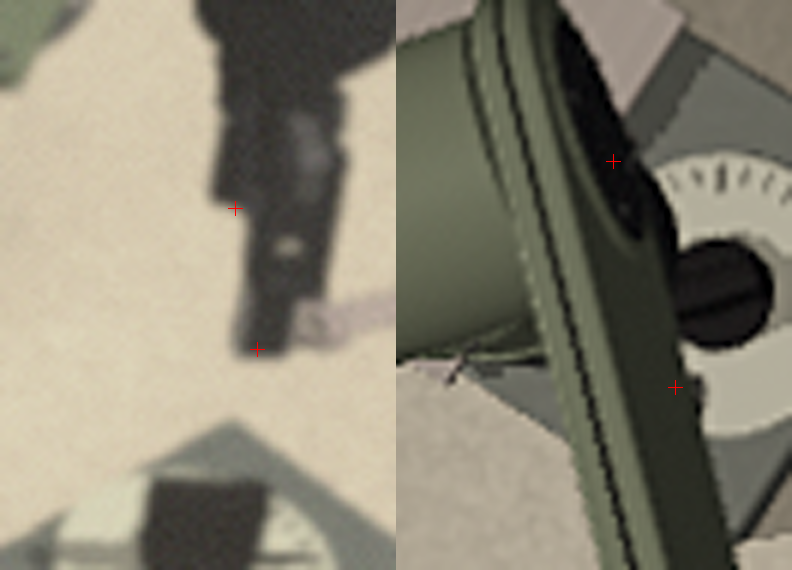

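Emit:
drive_tool(
  moves=[
    [[0,0.001,-0.03],0],
    [[0,0.001,-0.07],0],
    [[0,0.001,-0.1],0],
    [[0,0.001,-0.115],0],
    [[0,0.001,-0.123],0],
    [[0,0.001,-0.123],0],
    [[0,0.001,-0.123],0],
    [[0,0.001,-0.123],0],
  ],
)

```text
time: 3.5
tool_pos: [0.456, 0.2691, 0.0598]
orientation: [0.001, 0.585, 0.811, 0.001]
ft_force: [0.7, -0.6, 0.3]
opening: 0.0854
gripper_force: 0.0
```

Emit:
drive_tool(
  moves=[
    [[0,0,0],0],
    [[0,0,0],0],
    [[0,0,0],0],
    [[0,0,0],0],
    [[0,0,0],0],
    [[0,0,0],0],
    [[0,0,0],0],
    [[0,0,0],0],
  ],
  gripper=0,
  newtons=40,
)

```text
time: 4.3
tool_pos: [0.4539, 0.2683, 0.0585]
orientation: [-0.001, 0.585, 0.811, -0.001]
ft_force: [-3.9, -1.6, 5.6]
opening: 0.0133
gripper_force: 41.6
```

Run:
```python
from h import *
o=st(); print(o['torque'])
```

```text
t 4.3 tcp [0.4539 0.2683 0.0585] yawx 108.34 F [-3.89 -1.56  5.62] op 0.0133 gf 41.6 j [ 0.37  0.32  1.8  -0.    1.03  0.05]
[-2.19167893e-01  5.48054994e-01 -4.17734403e-04]
```

Emit:
drive_tool(
  moves=[
    [[-0.001,0,0],-6],
    [[-0.001,0,0],-12],
    [[-0.001,0,0],-18],
    [[-0.001,0,0],-25],
    [[-0.001,0,0],-32],
    [[-0.001,0,0],-39],
    [[-0.001,0,0],-45],
    [[-0.001,0,0],-49],
  ],
)

```text
time: 5.1
tool_pos: [0.4523, 0.2684, 0.0585]
orientation: [-0.0, 0.87, 0.494, -0.001]
ft_force: [-5.8, -1.0, 5.3]
opening: 0.0135
gripper_force: 41.8
```

Emit:
drive_tool(
  moves=[
    [[0,0,0],0],
    [[0,0,0],0],
    [[0,0,0],0],
    [[0,0,0],0],
    [[0,0,0],0],
    [[0,0,0],0],
    [[0,0,0],0],
    [[0,0,0],0],
  ],
)

```text
time: 5.9
tool_pos: [0.4524, 0.2684, 0.0585]
orientation: [-0.0, 0.869, 0.495, -0.001]
ft_force: [-6.2, -1.0, 6.4]
opening: 0.0133
gripper_force: 41.7
```

Emit:
drive_tool(
  moves=[
    [[0,0,0],0],
    [[0,0,0],0],
    [[0,0,0],0],
    [[0,0,0],0],
    [[0,0,0.03],0],
    [[0,0,0.08],0],
    [[0,0,0.125],0],
    [[0,0,0.125],0],
  ],
  gripper=1,
)

```text
time: 6.7
tool_pos: [0.4591, 0.2706, 0.1913]
orientation: [0.001, 0.869, 0.495, 0.008]
ft_force: [1.1, 0.4, 0.8]
opening: 0.0855
gripper_force: 0.0
```

Run:
```python
from h import *
st(); st(); im=snap('wrist','w6'); st()
cv2.imwrite('pics/c6.png',cv2.resize(im[60:300,200:440,::-1],None,fx=2.5,fy=2.5,interpolation=cv2.INTER_CUBIC))
```

```text
t 6.7 tcp [0.4591 0.2706 0.1913] yawx 59.33 F [1.08 0.44 0.75] op 0.0855 gf 0.0 j [ 0.37  0.14  1.7  -0.    1.28  0.91]
t 6.7 tcp [0.4591 0.2706 0.1913] yawx 59.33 F [1.08 0.44 0.75] op 0.0855 gf 0.0 j [ 0.37  0.14  1.7  -0.    1.28  0.91]
t 6.75 tcp [0.4569 0.2698 0.1878] yawx 59.32 F [-0.51 -0.8  -1.4 ] op 0.0856 gf 0.0 j [ 0.37  0.15  1.71 -0.    1.28  0.91]
```

View pics/c6.png

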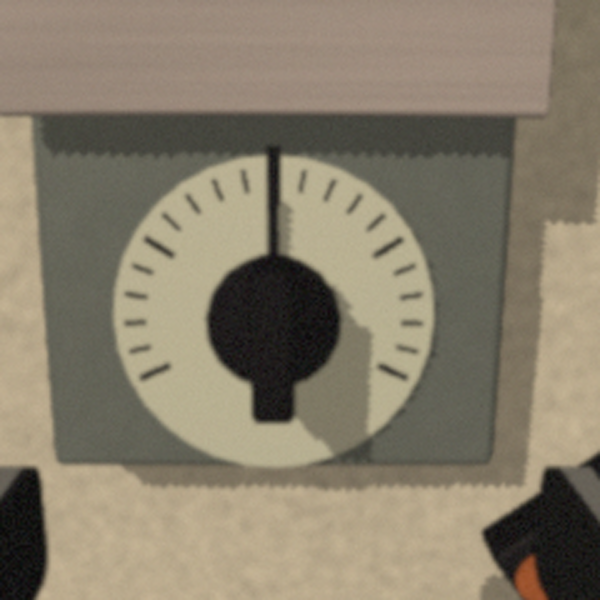

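Pointer (273,150) stands on the thick zero mark. Next I go over the left box.

Emit:
drive_tool(
  moves=[
    [[0.04,-0.03,0],-5],
    [[0.08,-0.06,0],-11],
    [[0.12,-0.09,0],-17],
    [[0.16,-0.12,0],-23],
    [[0.19,-0.145,0],-28],
    [[0.212,-0.16,0],-29],
    [[0.212,-0.16,-0.04],-29],
    [[0.212,-0.16,-0.04],-29],
  ],
)

```text
time: 7.55
tool_pos: [0.6607, 0.1073, 0.1347]
orientation: [-0.002, 0.965, 0.261, -0.008]
ft_force: [-2.4, 0.4, -1.5]
opening: 0.0856
gripper_force: 0.0
```

Run:
```python
from h import *
for _ in range(5): ctrl.capture('top')
st(); im=snap('wrist','w7'); M=cam('wrist')
for z in (.06,.092): print(z,topix([.666,.109,z],M=M))
cv2.imwrite('pics/c7.png',im[:,:,::-1])
```

```text
t 7.8 tcp [0.6661 0.1092 0.1448] yawx 30.38 F [ 0.13  0.09 -0.1 ] op 0.0853 gf 0.0 j [0.03 0.49 1.36 0.   1.3  1.08]
0.06 [315.43309765 202.80872136]
0.092 [315.45191594 217.60273695]
```

View pics/c7.png

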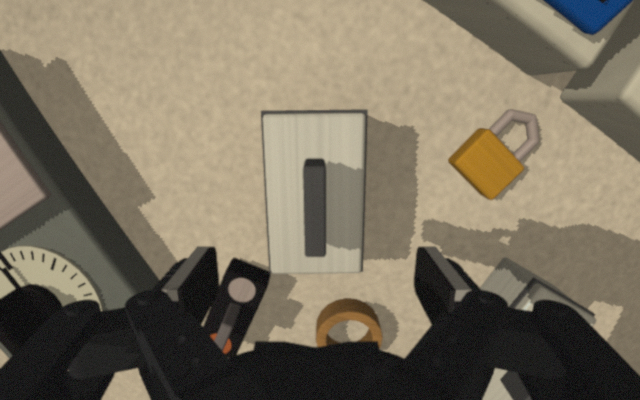

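Box seen centred at (314,192) with its rib vertical in the image, so the lateral alignment is good. Padlock (490,160) and tape (350,325) are clear of the fingers.

Emit:
drive_tool(
  moves=[
    [[0,0,-0.03],0],
    [[0,0,-0.055],0],
    [[0,0,-0.07],0],
    [[0,0,-0.076],0],
    [[0,0,-0.076],0],
    [[0,0,-0.076],0],
    [[0,0,-0.076],0],
    [[0,0,-0.076],0],
  ],
)

```text
time: 8.65
tool_pos: [0.6667, 0.1086, 0.0687]
orientation: [0.0, 0.965, 0.262, 0.001]
ft_force: [-0.9, -0.5, -0.7]
opening: 0.0859
gripper_force: 0.0
```

Emit:
drive_tool(
  moves=[
    [[0,0,0],0],
    [[0,0,0],0],
    [[0,0,0],0],
    [[0,0,0],0],
    [[0,0,0],0],
    [[0,0,0],0],
    [[0,0,0],0],
    [[0,0,0],0],
  ],
  gripper=0,
  newtons=70,
)

```text
time: 9.45
tool_pos: [0.6655, 0.1087, 0.0672]
orientation: [-0.0, 0.965, 0.262, -0.0]
ft_force: [-0.2, 1.1, -0.2]
opening: 0.0125
gripper_force: 69.3
```

Emit:
drive_tool(
  moves=[
    [[0,0,0.015],0],
    [[0,0,0.03],0],
    [[0,0,0.04],0],
    [[0,0,0.04],0],
    [[0,0,0.04],0],
    [[0,0,0.04],0],
    [[0,0,0.04],0],
    [[0,0,0.04],0],
  ],
)

```text
time: 10.25
tool_pos: [0.6652, 0.1085, 0.1064]
orientation: [-0.0, 0.965, 0.262, -0.001]
ft_force: [0.2, 0.1, -3.2]
opening: 0.0129
gripper_force: 69.0
```

Run:
```python
from h import *
for _ in range(5): st(); ctrl.capture('top')
print(ctrl.get_obs()['torque'],ctrl.get_obs()['tau'])
```

```text
t 10.25 tcp [0.6652 0.1085 0.1064] yawx 30.32 F [ 0.15  0.1  -3.21] op 0.0129 gf 69.0 j [ 0.03  0.53  1.38 -0.    1.24  1.08]
t 10.3 tcp [0.6653 0.1085 0.1066] yawx 30.32 F [-0.49 -0.25 -3.5 ] op 0.0128 gf 69.0 j [ 0.03  0.53  1.38 -0.    1.24  1.08]
t 10.35 tcp [0.6654 0.1085 0.1067] yawx 30.32 F [ 0.06  0.   -3.5 ] op 0.013 gf 69.0 j [ 0.03  0.53  1.38 -0.    1.24  1.08]
t 10.4 tcp [0.6655 0.1085 0.1069] yawx 30.32 F [ 0.36  0.3  -2.97] op 0.0129 gf 69.0 j [ 0.03  0.53  1.38 -0.    1.24  1.08]
t 10.45 tcp [0.6656 0.1085 0.107 ] yawx 30.32 F [-0.2  -0.15 -3.62] op 0.0132 gf 69.0 j [0.03 0.53 1.38 0.   1.24 1.08]
[-0.02814415 -0.03958457  0.02004068] [ 2.15026089e-04 -5.16491282e+01 -2.86021417e+01  4.51324013e-03
 -1.48960258e-03 -1.05708406e-05]
```

Left box weighs about 3.4 N (0.35 kg), so below the 4.9 N threshold: it's the empty one. Into the tray it goes.

Emit:
drive_tool(
  moves=[
    [[0,0,0.04],0],
    [[0,0,0.085],0],
    [[-0.018,-0.035,0.085],-2],
    [[-0.037,-0.07,0.085],-5],
    [[-0.055,-0.105,0.085],-8],
    [[-0.074,-0.14,0.085],-11],
    [[-0.092,-0.175,0.085],-14],
    [[-0.11,-0.21,0.085],-17],
  ],
)

```text
time: 11.3
tool_pos: [0.5548, -0.1027, 0.1926]
orientation: [0.0, 0.993, 0.115, 0.0]
ft_force: [0.3, 0.3, -3.7]
opening: 0.0124
gripper_force: 69.0
```

Emit:
drive_tool(
  moves=[
    [[-0.02,-0.036,0],0],
    [[-0.04,-0.072,0],0],
    [[-0.06,-0.108,0],0],
    [[-0.08,-0.142,0],0],
    [[-0.1,-0.172,0],0],
    [[-0.106,-0.177,0],0],
    [[-0.106,-0.177,0],0],
    [[-0.106,-0.177,0],0],
  ],
)

```text
time: 12.1
tool_pos: [0.4501, -0.2778, 0.1924]
orientation: [-0.0, 0.993, 0.116, 0.0]
ft_force: [0.7, 0.0, -3.3]
opening: 0.013
gripper_force: 69.0
```

Run:
```python
from h import *
for _ in range(3): ctrl.capture('top')
st(); im=snap('wrist','w8'); M=cam('wrist'); T=cam('top')
t=cv2.imread('pics/top0.png'); b=cv2.resize(t[190:330,405:540],None,fx=3.5,fy=3.5,interpolation=cv2.INTER_CUBIC)
cv2.imwrite('pics/c8.png',b)
```

```text
t 12.25 tcp [ 0.4504 -0.2773  0.1923] yawx 13.43 F [-0.38  0.6  -3.84] op 0.0127 gf 69.0 j [-0.72  0.15  1.7   0.    1.3   0.62]
```

View pics/c8.png

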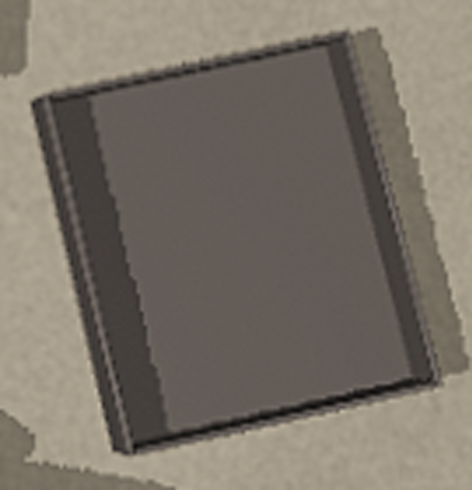

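Tray rim corners in the crop are at (43,97), (350,33), (440,381) and (125,450), matching the estimate within 1–2 mm. Lowering the box.

Emit:
drive_tool(
  moves=[
    [[0,0,-0.03],0],
    [[0,0,-0.06],0],
    [[0,0,-0.09],0],
    [[0,0,-0.105],0],
    [[0,0,-0.114],0],
    [[0,0,-0.12],0],
    [[0,0,-0.12],0],
    [[0,0,-0.12],0],
  ],
)

```text
time: 13.1
tool_pos: [0.4508, -0.2788, 0.0729]
orientation: [0.001, 0.993, 0.116, 0.001]
ft_force: [2.3, -2.0, 5.2]
opening: 0.0122
gripper_force: 97.2
```

Emit:
drive_tool(
  moves=[
    [[0,0,0],0],
    [[0,0,0],0],
    [[0,0,0],0],
    [[0,0,0],0],
    [[0,0,0.03],0],
    [[0,0,0.07],0],
    [[0,0,0.115],0],
    [[0,0,0.115],0],
  ],
  gripper=1,
)

```text
time: 13.9
tool_pos: [0.4535, -0.2817, 0.1946]
orientation: [0.005, 0.993, 0.116, 0.005]
ft_force: [0.8, -0.5, 0.6]
opening: 0.0855
gripper_force: 0.0
```

Emit:
drive_tool(
  moves=[
    [[0.037,0.032,0],-3],
    [[0.074,0.064,0],-6],
    [[0.11,0.095,0],-9],
    [[0.147,0.127,0],-11],
    [[0.18,0.152,0],-13],
    [[0.186,0.159,-0.03],-13],
    [[0.186,0.159,-0.06],-13],
    [[0.186,0.159,-0.06],-13],
  ],
)

```text
time: 14.7
tool_pos: [0.6313, -0.1172, 0.1205]
orientation: [-0.002, 1.0, 0.003, -0.006]
ft_force: [-0.7, 0.5, -0.8]
opening: 0.0856
gripper_force: 0.0
```

Run:
```python
from h import *
for _ in range(4): ctrl.capture('top')
st(); im=snap('wrist','w9'); M=cam('wrist'); g=cv2.cvtColor(im,cv2.COLOR_RGB2GRAY)
print(topix([.636,-.119,.092],M=M),topix([.636,-.119,.06],M=M))
m=cv2.inRange(g,150,255)[90:300,240:400]
# dark rib within
for r in (170,190,210,225): 
    x=np.where(g[r,260:370]<75)[0]+260; print(r,x.min() if len(x) else None,x.max() if len(x) else None)
cv2.imwrite('pics/c9.png',im[80:330,180:460,::-1])
```

```text
t 14.9 tcp [ 0.6366 -0.1202  0.1289] yawx 0.28 F [ 0.18 -0.07  0.38] op 0.0854 gf 0.0 j [-0.32  0.45  1.45  0.    1.25  1.25]
[313.50331614 227.41869778] [313.75705407 210.33845367]
170 304 368
190 303 367
210 304 366
225 304 366
```

View pics/c9.png

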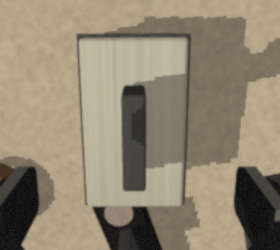

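Rib is centred at column 314, as predicted. Grasping.

Emit:
drive_tool(
  moves=[
    [[0,0,-0.03],0],
    [[0,0,-0.05],0],
    [[0,0,-0.06],0],
    [[0,0,-0.06],0],
    [[0,0,-0.06],0],
    [[0,0,-0.06],0],
    [[0,0,-0.06],0],
    [[0,0,-0.06],0],
  ],
)

```text
time: 15.75
tool_pos: [0.6363, -0.1196, 0.0683]
orientation: [0.0, 1.0, 0.003, 0.001]
ft_force: [-0.3, 1.2, -0.2]
opening: 0.0854
gripper_force: 0.0
```

Emit:
drive_tool(
  moves=[
    [[0,0,0],0],
    [[0,0,0],0],
    [[0,0,0],0],
    [[0,0,0],0],
    [[0,0,0],0],
    [[0,0,0],0],
    [[0,0,0],0],
    [[0,0,0],0],
  ],
  gripper=0,
  newtons=90,
)

```text
time: 16.55
tool_pos: [0.6357, -0.1191, 0.0674]
orientation: [-0.0, 1.0, 0.003, -0.0]
ft_force: [-1.0, 2.7, 1.1]
opening: 0.0123
gripper_force: 88.1
```

Emit:
drive_tool(
  moves=[
    [[0,0,0.015],0],
    [[0,0,0.03],0],
    [[0,0,0.06],0],
    [[0,0,0.1],0],
    [[0,0,0.14],0],
    [[0,0,0.14],0],
    [[0,0,0.14],0],
    [[0,0,0.14],0],
  ],
)

```text
time: 17.35
tool_pos: [0.6335, -0.1189, 0.204]
orientation: [-0.001, 1.0, 0.003, -0.003]
ft_force: [-1.2, 1.0, -8.4]
opening: 0.0124
gripper_force: 89.8
```

Run:
```python
from h import *
for _ in range(4): st(); ctrl.capture('top')
print(ctrl.get_obs()['torque'])
```

```text
t 17.35 tcp [ 0.6335 -0.1189  0.204 ] yawx 0.31 F [-1.21  0.96 -8.37] op 0.0124 gf 89.8 j [-0.32  0.38  1.38 -0.    1.39  1.25]
t 17.4 tcp [ 0.6332 -0.1188  0.2033] yawx 0.32 F [-0.17 -0.56 -7.41] op 0.0125 gf 89.8 j [-0.32  0.38  1.38 -0.    1.39  1.25]
t 17.45 tcp [ 0.6334 -0.1188  0.2034] yawx 0.32 F [-0.85  0.34 -7.9 ] op 0.0123 gf 89.8 j [-0.32  0.38  1.38 -0.    1.39  1.25]
t 17.5 tcp [ 0.6338 -0.1189  0.2038] yawx 0.32 F [-0.6  -0.44 -8.1 ] op 0.012 gf 89.8 j [-0.32  0.38  1.38 -0.    1.39  1.25]
[ 0.02149077 -0.0281485   0.00881193]
```

Right box: about 8 N (0.8 kg), so it's the full one. To the platform.

Emit:
drive_tool(
  moves=[
    [[-0.005,0.03,0],3],
    [[-0.01,0.07,0],8],
    [[-0.02,0.11,0],13],
    [[-0.03,0.15,0],18],
    [[-0.04,0.19,0],23],
    [[-0.05,0.23,0],28],
    [[-0.06,0.27,0],33],
    [[-0.07,0.31,0],38],
  ],
)

```text
time: 18.35
tool_pos: [0.5646, 0.192, 0.2063]
orientation: [-0.0, 0.944, 0.33, -0.001]
ft_force: [0.2, 0.5, -6.9]
opening: 0.0126
gripper_force: 89.9
```

Emit:
drive_tool(
  moves=[
    [[-0.01,0.04,0],5],
    [[-0.02,0.08,0],10],
    [[-0.025,0.12,0],15],
    [[-0.032,0.155,0],19],
    [[-0.038,0.18,0],21],
    [[-0.041,0.197,0],21],
    [[-0.041,0.197,0],21],
    [[-0.041,0.197,0],21],
  ],
)

```text
time: 19.15
tool_pos: [0.5246, 0.387, 0.2064]
orientation: [0.001, 0.869, 0.495, -0.001]
ft_force: [-0.1, -0.9, -6.2]
opening: 0.0124
gripper_force: 89.9
```

Emit:
drive_tool(
  moves=[
    [[0,0,-0.03],0],
    [[0,0,-0.05],0],
    [[0,0,-0.065],0],
    [[0,0,-0.073],0],
    [[0,0,-0.079],0],
    [[0,0,-0.081],0],
    [[0,0,-0.081],0],
    [[0,0,-0.081],0],
  ],
)

```text
time: 19.95
tool_pos: [0.5256, 0.3879, 0.1274]
orientation: [0.0, 0.869, 0.495, 0.001]
ft_force: [0.0, -0.9, -5.5]
opening: 0.0125
gripper_force: 90.2
```

Run:
```python
from h import *
for _ in range(3): ctrl.capture('top')
st()
```

```text
t 20.1 tcp [0.5256 0.388  0.1274] yawx 59.33 F [ 0.81 -0.73 -4.54] op 0.0122 gf 90.2 j [ 0.5   0.46  1.43 -0.    1.25  1.04]
```

Emit:
drive_tool(
  moves=[
    [[0,0,-0.001],0],
    [[0,0,-0.001],0],
    [[0,0,-0.001],0],
    [[0,0,-0.001],0],
    [[0,0,-0.001],0],
    [[0,0,0.03],0],
    [[0,0,0.07],0],
    [[0,0,0.09],0],
  ],
  gripper=1,
)

```text
time: 20.9
tool_pos: [0.5262, 0.3885, 0.2204]
orientation: [0.0, 0.869, 0.495, 0.003]
ft_force: [-0.5, 0.5, 0.3]
opening: 0.0856
gripper_force: 0.0
```

Emit:
drive_tool(
  moves=[
    [[0,-0.05,0],0],
    [[0,-0.1,0],0],
    [[0,-0.15,0],0],
    [[0,-0.2,0],0],
    [[0,-0.24,0],0],
    [[0,-0.24,0],0],
    [[0,-0.24,0],0],
    [[0,-0.24,0],0],
  ],
)

```text
time: 21.7
tool_pos: [0.5248, 0.1484, 0.2164]
orientation: [-0.0, 0.869, 0.495, 0.0]
ft_force: [0.5, -0.4, -0.1]
opening: 0.0855
gripper_force: 0.0
```

Run:
```python
from h import *
st(); im=snap('top','t3')
cv2.imwrite('pics/c10.png',cv2.resize(im[120:330,130:540,::-1],None,fx=1.95,fy=1.95,interpolation=cv2.INTER_CUBIC))
for q in ['coin_box_1','cassette_1','tape','padlock']:
    print(q,[(np.round(d['at'],3).tolist(),round(d['p'],2)) for d in ctrl.find_in(q,'top')])
```

```text
t 21.7 tcp [0.5248 0.1484 0.2164] yawx 59.36 F [ 0.49 -0.44 -0.13] op 0.0855 gf 0.0 j [0.12 0.16 1.63 0.   1.35 0.65]
coin_box_1 [([0.525, 0.382, 0.12], 0.76), ([0.455, -0.271, 0.062], 0.55), ([0.519, -0.108, 0.024], 0.45), ([0.467, -0.385, 0.006], 0.23)]
cassette_1 [([0.517, 0.108, 0.029], 0.65), ([0.516, -0.113, 0.026], 0.6), ([0.431, -0.037, 0.032], 0.59)]
tape [([0.557, 0.009, 0.018], 0.75)]
padlock [([0.759, -0.005, 0.021], 0.75)]
```

View pics/c10.png

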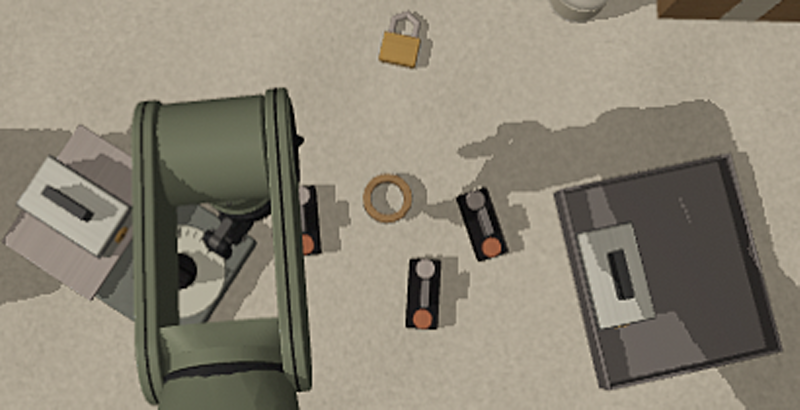

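Both boxes stand upright, one centred on the platform at (75,200) and one in the tray at (617,275). The three cassettes are still where they were. Cassette A next.

Emit:
drive_tool(
  moves=[
    [[-0.001,-0.01,0],-8],
    [[-0.001,-0.02,0],-16],
    [[-0.001,-0.033,-0.01],-24],
    [[-0.001,-0.033,-0.03],-32],
    [[-0.001,-0.033,-0.05],-40],
    [[-0.001,-0.033,-0.07],-48],
    [[-0.001,-0.033,-0.08],-53],
    [[-0.001,-0.033,-0.08],-53],
  ],
  gripper=0.6,
)

```text
time: 22.75
tool_pos: [0.522, 0.115, 0.1342]
orientation: [-0.0, 0.998, 0.056, -0.002]
ft_force: [0.3, 0.2, -0.3]
opening: 0.0512
gripper_force: 0.0
```

Run:
```python
from h import *
for _ in range(3): ctrl.capture('top')
st(); im=snap('wrist','w10'); M=cam('wrist')
print(topix([.5237,.1155,.06],M=M),topix([.5237,.1155,.028],M=M))
cv2.imwrite('pics/c11.png',im[60:310,170:470,::-1])
```

```text
t 22.9 tcp [0.5243 0.115  0.137 ] yawx 6.45 F [-0.39  0.62 -0.68] op 0.0514 gf 0.0 j [0.05 0.22 1.73 0.   1.19 1.51]
[314.80569484 206.58531043] [314.91207235 194.40720348]
```

View pics/c11.png

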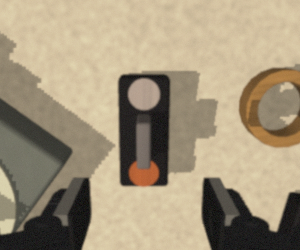

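Tab centre at (314,202), aligned with the prediction. Grasping.

Emit:
drive_tool(
  moves=[
    [[0,0,-0.04],0],
    [[0,0,-0.07],0],
    [[0,0,-0.09],0],
    [[0,0,-0.101],0],
    [[0,0,-0.101],0],
    [[0,0,-0.101],0],
    [[0,0,-0.101],0],
    [[0,0,-0.101],0],
  ],
)

```text
time: 23.75
tool_pos: [0.525, 0.1146, 0.0368]
orientation: [-0.0, 0.998, 0.055, 0.001]
ft_force: [-0.8, -0.7, -0.5]
opening: 0.0513
gripper_force: 0.0
```

Emit:
drive_tool(
  moves=[
    [[0,0,0],0],
    [[0,0,0],0],
    [[0,0,0],0],
    [[0,0,0],0],
    [[0,0,0],0],
    [[0,0,0],0],
    [[0,0,0],0],
    [[0,0,0],0],
  ],
  gripper=0,
  newtons=50,
)

```text
time: 24.55
tool_pos: [0.5235, 0.1145, 0.0351]
orientation: [-0.0, 0.998, 0.055, -0.0]
ft_force: [-0.7, -0.8, -2.3]
opening: 0.0093
gripper_force: 53.5
```

Emit:
drive_tool(
  moves=[
    [[0,0,0.03],0],
    [[0,0,0.07],0],
    [[0,0,0.11],0],
    [[0,0,0.14],0],
    [[0,0,0.14],0],
    [[0,0,0.14],0],
    [[0,0,0.14],0],
    [[0,0,0.14],0],
  ],
)

```text
time: 25.35
tool_pos: [0.522, 0.1144, 0.1728]
orientation: [-0.0, 0.998, 0.055, -0.002]
ft_force: [-0.3, -0.4, -2.6]
opening: 0.0091
gripper_force: 53.4
```

Run:
```python
from h import *
st()
c=np.array([.4676,-.3511]);a=np.radians(13.3);R=np.array([[np.cos(a),-np.sin(a)],[np.sin(a),np.cos(a)]])
for p in [(.055,-.008),(-.055,-.008),(.055,-.078),(-.055,-.078)]: print(p,(c+R@p).round(4))
```

```text
t 25.35 tcp [0.522  0.1144 0.1728] yawx 6.32 F [-0.3  -0.35 -2.58] op 0.0091 gf 53.4 j [0.05 0.18 1.7  0.   1.27 1.51]
(0.055, -0.008) [ 0.523  -0.3462]
(-0.055, -0.008) [ 0.4159 -0.3715]
(0.055, -0.078) [ 0.5391 -0.4144]
(-0.055, -0.078) [ 0.432  -0.4397]
```

Emit:
drive_tool(
  moves=[
    [[0,-0.045,0],1],
    [[0,-0.09,0],2],
    [[0,-0.135,0],3],
    [[0,-0.18,0],4],
    [[0.005,-0.225,0],5],
    [[0.005,-0.27,0],6],
    [[0.01,-0.315,0],7],
    [[0.01,-0.36,0],7],
  ],
)

```text
time: 26.15
tool_pos: [0.533, -0.2469, 0.1734]
orientation: [-0.001, 0.993, 0.116, -0.001]
ft_force: [0.5, -0.1, -1.2]
opening: 0.009
gripper_force: 53.3
```

Emit:
drive_tool(
  moves=[
    [[0.002,-0.045,0],0],
    [[0.003,-0.09,0],0],
    [[0.004,-0.13,0],0],
    [[0.005,-0.16,0],0],
    [[0.005,-0.169,0],0],
    [[0.005,-0.169,-0.03],0],
    [[0.005,-0.169,-0.07],0],
    [[0.005,-0.169,-0.1],0],
  ],
)

```text
time: 26.95
tool_pos: [0.5373, -0.4124, 0.0714]
orientation: [-0.002, 0.993, 0.116, -0.001]
ft_force: [-0.1, -0.4, -2.6]
opening: 0.0093
gripper_force: 53.3
```

Emit:
drive_tool(
  moves=[
    [[0,0,-0.015],0],
    [[0,0,-0.025],0],
    [[0,0,-0.031],0],
    [[0,0,-0.034],0],
    [[0,0,-0.034],0],
    [[0,0,-0.034],0],
    [[0,0,-0.034],0],
    [[0,0,-0.034],0],
  ],
)

```text
time: 27.75
tool_pos: [0.5391, -0.4149, 0.0422]
orientation: [0.001, 0.993, 0.116, 0.0]
ft_force: [-0.2, 0.3, -3.0]
opening: 0.0089
gripper_force: 53.3
```

Emit:
drive_tool(
  moves=[
    [[0,0,0],0],
    [[0,0,0],0],
    [[0,0,0],0],
    [[0,0,0],0],
    [[0,0,0.03],0],
    [[0,0,0.07],0],
    [[0,0,0.11],0],
    [[0,0,0.14],0],
  ],
  gripper=0.45,
)

```text
time: 28.55
tool_pos: [0.5395, -0.4152, 0.1846]
orientation: [0.001, 0.993, 0.116, 0.001]
ft_force: [-0.5, -0.8, 0.3]
opening: 0.0384
gripper_force: 0.0
```

Emit:
drive_tool(
  moves=[
    [[0,0.045,0],1],
    [[-0.005,0.09,0],2],
    [[-0.005,0.135,0],3],
    [[-0.01,0.18,0],4],
    [[-0.01,0.225,0],5.6],
    [[-0.017,0.27,-0.02],5.6],
    [[-0.017,0.297,-0.045],5.6],
    [[-0.017,0.297,-0.045],5.6],
  ],
  gripper=0.7,
)

```text
time: 29.35
tool_pos: [0.5181, -0.1127, 0.1326]
orientation: [-0.003, 0.986, 0.167, -0.003]
ft_force: [-0.0, 0.8, -1.1]
opening: 0.0595
gripper_force: 0.0
```

Run:
```python
from h import *
for _ in range(3): ctrl.capture('scene')
st(); im=snap('wrist','w11'); M=cam('wrist')
print(topix([.522,-.1168,.06],M=M),topix([.522,-.1168,.028],M=M))
snap('top','t4')
print([(np.round(d['at'],3).tolist(),round(d['p'],2)) for d in ctrl.find_in('cassette_1','top')])
cv2.imwrite('pics/c12.png',im[60:310,170:470,::-1])
```

```text
t 29.5 tcp [ 0.5224 -0.1181  0.137 ] yawx 18.94 F [-0.06 -0.09 -0.01] op 0.0596 gf 0.0 j [-0.38  0.22  1.73 -0.    1.19  0.86]
[312.37071378 205.64426446] [312.68377435 193.56357429]
[([0.437, -0.033, 0.031], 0.76), ([0.539, -0.406, 0.035], 0.68), ([0.556, 0.006, 0.018], 0.56), ([0.493, -0.119, 0.028], 0.47)]
```

View pics/c12.png

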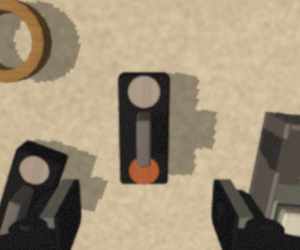

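Cassette B's tab centre is at (314,199), aligned. Grasp and carry.

Emit:
drive_tool(
  moves=[
    [[0,0,-0.04],0],
    [[0,0,-0.07],0],
    [[0,0,-0.09],0],
    [[0,0,-0.101],0],
    [[0,0,-0.101],0],
    [[0,0,-0.101],0],
    [[0,0,-0.101],0],
    [[0,0,-0.101],0],
  ],
)

```text
time: 30.45
tool_pos: [0.5229, -0.118, 0.0367]
orientation: [0.001, 0.986, 0.164, 0.001]
ft_force: [-0.8, 0.1, 0.3]
opening: 0.0598
gripper_force: 0.0
```

Emit:
drive_tool(
  moves=[
    [[0,0,0],0],
    [[0,0,0],0],
    [[0,0,0],0],
    [[0,0,0],0],
    [[0,0,0],0],
    [[0,0,0],0],
    [[0,0,0],0],
    [[0,0,0],0],
  ],
  gripper=0,
)

```text
time: 31.25
tool_pos: [0.5217, -0.1173, 0.0353]
orientation: [-0.0, 0.986, 0.164, -0.0]
ft_force: [-0.6, -0.3, 1.6]
opening: 0.0093
gripper_force: 53.4
```

Emit:
drive_tool(
  moves=[
    [[0,0,0.04],0],
    [[0,0,0.08],0],
    [[0,0,0.12],0],
    [[0,0,0.145],0],
    [[-0.01,-0.04,0.145],-1],
    [[-0.02,-0.08,0.145],-2],
    [[-0.035,-0.12,0.145],-3],
    [[-0.045,-0.16,0.145],-4],
  ],
)

```text
time: 32.05
tool_pos: [0.4755, -0.2785, 0.1798]
orientation: [-0.0, 0.992, 0.13, -0.0]
ft_force: [-0.3, 0.1, -1.8]
opening: 0.0091
gripper_force: 52.9
```

Emit:
drive_tool(
  moves=[
    [[-0.01,-0.04,0],-1],
    [[-0.02,-0.08,0],-1.6],
    [[-0.035,-0.12,0],-1.6],
    [[-0.045,-0.15,0],-1.6],
    [[-0.045,-0.163,0],-1.6],
    [[-0.045,-0.163,-0.03],-1.6],
    [[-0.045,-0.163,-0.07],-1.6],
    [[-0.045,-0.163,-0.1],-1.6],
  ],
)

```text
time: 32.85
tool_pos: [0.4313, -0.439, 0.0778]
orientation: [-0.001, 0.993, 0.116, -0.0]
ft_force: [-0.3, -0.0, -1.8]
opening: 0.009
gripper_force: 52.9
```

Emit:
drive_tool(
  moves=[
    [[0,0,-0.015],0],
    [[0,0,-0.027],0],
    [[0,0,-0.034],0],
    [[0,0,-0.04],0],
    [[0,0,-0.04],0],
    [[0,0,-0.04],0],
    [[0,0,-0.04],0],
    [[0,0,-0.04],0],
  ],
)

```text
time: 33.65
tool_pos: [0.432, -0.4409, 0.0411]
orientation: [0.001, 0.993, 0.116, 0.0]
ft_force: [-0.1, 0.0, -0.2]
opening: 0.0089
gripper_force: 52.8
```

Emit:
drive_tool(
  moves=[
    [[0,0,0],0],
    [[0,0,0],0],
    [[0,0,0],0],
    [[0,0,0],0],
    [[0,0,0.03],0],
    [[0,0,0.07],0],
    [[0,0,0.11],0],
    [[0,0,0.14],0],
  ],
  gripper=0.45,
)

```text
time: 34.45
tool_pos: [0.4323, -0.4412, 0.1833]
orientation: [0.001, 0.993, 0.116, 0.001]
ft_force: [0.5, -0.8, -0.2]
opening: 0.0384
gripper_force: 0.0
```

Emit:
drive_tool(
  moves=[
    [[0,0.048,0],-2],
    [[0,0.096,0],-4],
    [[0,0.144,0],-6],
    [[0,0.192,0],-8],
    [[0,0.24,0],-10],
    [[0,0.288,0],-12],
    [[0,0.336,0],-14],
    [[0,0.36,0],-16],
  ],
  gripper=0.7,
)

```text
time: 35.25
tool_pos: [0.4309, -0.0771, 0.1803]
orientation: [-0.001, 1.0, -0.023, -0.0]
ft_force: [1.3, -1.0, -1.1]
opening: 0.0598
gripper_force: 0.0
```

Run:
```python
from h import *
for _ in range(4): ctrl.capture('scene')
st(); im=snap('wrist','w12'); M=cam('wrist')
print(topix([.4325,-.041,.06],M=M),topix([.4325,-.041,.028],M=M))
cv2.imwrite('pics/c13.png',im[:360,100:580,::-1])
```

```text
t 35.45 tcp [ 0.4319 -0.0805  0.1806] yawx -2.56 F [-0.21 -0.67  0.57] op 0.0597 gf 0.0 j [-0.38 -0.04  1.92 -0.    1.26  1.23]
[266.8308674 191.2683265] [271.77718642 182.30011052]
```

View pics/c13.png

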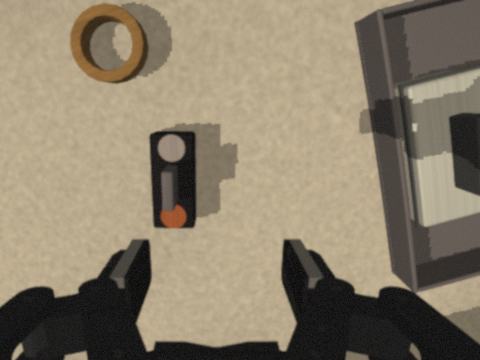

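Slab centre at (273,180) against the predicted (272,182), so cassette C is unmoved. Continue with numeric checks only.

Emit:
drive_tool(
  moves=[
    [[0,0.039,0],0],
    [[0,0.039,-0.04],0],
    [[0,0.039,-0.09],0],
    [[0,0.039,-0.125],0],
    [[0,0.039,-0.14],0],
    [[0,0.039,-0.146],0],
    [[0,0.039,-0.146],0],
    [[0,0.039,-0.146],0],
  ],
)

```text
time: 36.3
tool_pos: [0.433, -0.0425, 0.0353]
orientation: [0.0, 1.0, -0.024, 0.001]
ft_force: [-0.2, -0.4, 0.7]
opening: 0.0601
gripper_force: 0.0
```

Emit:
drive_tool(
  moves=[
    [[0,0,0],0],
    [[0,0,0],0],
    [[0,0,0],0],
    [[0,0,0],0],
    [[0,0,0],0],
    [[0,0,0],0],
    [[0,0,0],0],
    [[0,0,0],0],
  ],
  gripper=0,
)

```text
time: 37.1
tool_pos: [0.4321, -0.0414, 0.0347]
orientation: [0.0, 1.0, -0.023, 0.0]
ft_force: [-1.3, 1.7, 5.0]
opening: 0.0093
gripper_force: 53.7
```

Emit:
drive_tool(
  moves=[
    [[0,0,0.04],0],
    [[0,0,0.08],0],
    [[0,0,0.12],0],
    [[0,0,0.145],0],
    [[0.01,-0.04,0.145],4],
    [[0.02,-0.08,0.145],8],
    [[0.035,-0.12,0.145],12],
    [[0.045,-0.16,0.145],16],
  ],
)

```text
time: 37.9
tool_pos: [0.4767, -0.2027, 0.1784]
orientation: [-0.0, 0.993, 0.118, -0.0]
ft_force: [0.6, 0.2, -1.9]
opening: 0.0093
gripper_force: 52.5
```

Emit:
drive_tool(
  moves=[
    [[0.02,-0.04,0],0],
    [[0.035,-0.08,0],0],
    [[0.046,-0.12,0],0],
    [[0.046,-0.145,0],0],
    [[0.046,-0.145,0],0],
    [[0.046,-0.145,-0.03],0],
    [[0.046,-0.145,-0.07],0],
    [[0.046,-0.145,-0.1],0],
  ],
)

```text
time: 38.7
tool_pos: [0.5212, -0.3444, 0.0762]
orientation: [-0.002, 0.993, 0.116, -0.001]
ft_force: [-1.1, -0.4, -2.0]
opening: 0.0087
gripper_force: 52.5
```

Emit:
drive_tool(
  moves=[
    [[0,0,-0.015],0],
    [[0,0,-0.027],0],
    [[0,0,-0.034],0],
    [[0,0,-0.04],0],
    [[0,0,-0.04],0],
    [[0,0,-0.04],0],
    [[0,0,-0.04],0],
    [[0,0,-0.04],0],
  ],
)

```text
time: 39.5
tool_pos: [0.523, -0.3468, 0.0399]
orientation: [0.0, 0.993, 0.116, 0.0]
ft_force: [-0.1, -0.3, -3.3]
opening: 0.0088
gripper_force: 52.7
```

Emit:
drive_tool(
  moves=[
    [[0,0,0],0],
    [[0,0,0],0],
    [[0,0,0],0],
    [[0,0,0],0],
    [[0,0,0.03],0],
    [[0,0,0.07],0],
    [[0,0,0.11],0],
    [[0,0,0.14],0],
  ],
  gripper=0.4,
)

```text
time: 40.3
tool_pos: [0.5235, -0.3471, 0.1824]
orientation: [0.001, 0.993, 0.116, 0.001]
ft_force: [0.1, -1.2, -0.0]
opening: 0.0343
gripper_force: 0.0
```

Emit:
drive_tool(
  moves=[
    [[0,0.05,0],0],
    [[0,0.1,0],0],
    [[0,0.15,0],0],
    [[0,0.2,0],0],
    [[0,0.25,0],0],
    [[0,0.3,0],0],
    [[0,0.34,0],0],
    [[0,0.34,0],0],
  ],
)

```text
time: 41.1
tool_pos: [0.522, -0.0017, 0.1793]
orientation: [-0.001, 0.993, 0.119, 0.0]
ft_force: [-0.6, -0.4, -0.1]
opening: 0.0341
gripper_force: 0.0
```

Run:
```python
from h import *
for _ in range(3): ctrl.capture('scene')
st(); im=snap('top','t5')
for q in ['coin_box_1','cassette_1','tape','padlock','tare_pointer']:
    print(q,[(np.round(d['at'],3).tolist(),round(d['p'],2)) for d in ctrl.find_in(q,'top')])
snap('scene','s5'); print([(np.round(d['at'],3).tolist(),round(d['p'],2)) for d in ctrl.find_in('cassette_1','scene')])
# cassettes by own code: dark blobs in tray / on table, top view
T=cam('top'); m=cv2.inRange(im,np.array((0,0,0)),np.array((45,45,45)))
n,l,s,ce=cv2.connectedComponentsWithStats(m)
for i in range(1,n):
    if 80<s[i][4]<1500:
        ys,xs=np.where(l==i); r=cv2.minAreaRect(np.c_[xs,ys].astype(np.float32))
        w=toworld(r[0],.033,M=T); print(w[:2].round(3),np.round(r[1],1),round(r[2]),s[i][4])
```

```text
t 41.25 tcp [ 0.5228 -0.0068  0.1794] yawx 13.36 F [ 0.7  -0.71 -0.97] op 0.0339 gf 0.0 j [-0.18  0.15  1.72 -0.    1.27  1.16]
coin_box_1 [([0.454, -0.272, 0.065], 0.65), ([0.523, 0.381, 0.123], 0.59), ([0.546, -0.365, 0.036], 0.45)]
cassette_1 [([0.537, -0.405, 0.031], 0.76), ([0.43, -0.432, 0.028], 0.69), ([0.544, -0.365, 0.036], 0.58)]
tape [([0.758, -0.006, 0.017], 0.73)]
padlock [([0.454, 0.27, 0.05], 0.41)]
tare_pointer [([0.457, 0.273, 0.055], 0.78)]
[([0.443, -0.435, 0.034], 0.91), ([0.548, -0.369, 0.034], 0.69), ([0.555, -0.406, 0.036], 0.5), ([0.463, 0.272, 0.07], 0.31)]
[0.909 0.061] [18. 21.] 90 396
[ 0.908 -0.099] [17. 22.] 90 386
[ 0.879 -0.568] [41.9  6.8] 2 103
[0.499 0.067] [  3.5 145.7] 11 184
[ 0.468 -0.1  ] [  3.9 146.2] 9 189
[ 0.517 -0.001] [40.6 93. ] 12 268
[ 0.466 -0.36 ] [101.9  88.1] 78 1142
[ 0.545 -0.39 ] [45.2 34.2] 77 799
[0.425 0.217] [ 1.6 66. ] 32 94
[0.458 0.289] [31.4 17.9] 13 295
[0.412 0.728] [20.9 26.2] 6 526
[0.345 0.007] [60.4  8.6] 12 245
[ 0.2   -0.669] [36. 78.] 90 821
```

Run:
```python
from h import *
def dots(f):
    im=cv2.imread(f)[:,:,::-1]; hsv=cv2.cvtColor(np.ascontiguousarray(im),cv2.COLOR_RGB2HSV)
    m=cv2.inRange(hsv,(3,110,90),(14,255,255)); n,l,s,ce=cv2.connectedComponentsWithStats(m)
    return [(ce[i].round(1),s[i][4]) for i in range(1,n) if s[i][4]>25]
T=cam('top')
print('start'); 
for c,a in dots('pics/top0.png'): print(c,a,toworld(c,.03,M=T)[:2].round(4))
print('now')
for c,a in dots('pics/t5.png'): print(c,a,toworld(c,.035,M=T)[:2].round(4))
im=cv2.imread('pics/t5.png'); g=cv2.cvtColor(im,cv2.COLOR_BGR2GRAY)
# ascii patch around tray slots
for r in range(212,262,2): print(r,''.join('#' if g[r,c]<48 else ('+' if g[r,c]<85 else ('.' if g[r,c]<125 else 'O')) for c in range(455,525)))
```

```text
start
[285.6 245. ] 76 [0.4922 0.1126]
[381.7 246.3] 75 [ 0.4932 -0.1273]
[346.1 283. ] 71 [ 0.4011 -0.0392]
now
[482.1 237. ] 62 [ 0.5199 -0.3794]
[499.5 241.8] 66 [ 0.5085 -0.4233]
[511.  284.3] 67 [ 0.4032 -0.4485]
212 ++++++++++######+.........###++++++++++######+#####++.................
214 ++++++++++#######+........########+.......###++#####++................
216 +++++++++++#######+.....+#########.........###+######+................
218 +++++++++++##############++++#####.........###++#####++...............
220 +++++.......##############++++#####+......+####+######+...............
222 ............+#############++++#######++####++++#+#####++..............
224 .............##############+++#############++++#+######++.............
226 .............+#############+++.#############++++#+#####++.............
228 ..............##############++++############++++#+######++............
230 ..............+#############+################++++#+#####++............
232 ....+++++++++..##############################++++#+######++...........
234 ++++++++++++++++########+++++++###############++++++#
[... 292 characters left out ...]
+++++##++######+.........
244 O+++++++++++++++++#++..........++########++++++++####+######++O.......
246 OO#+++++++++++++++++...........+++#########++++####++++######+........
248 OO++++++++++++++++++............++########+++++++++++++######++.......
250 OOO#++++++++++++++++............++++++++++++++++++++++++######+.......
252 OOO.++++++++++++++++...............+++++++++++++++++++++######++......
254 OOOO#+++++++++++++++...................+++.++++#########+######++.....
256 OOOO.++++++++++++++++.................#+######.......###+#######+.....
258 OOOO.++++++++++++++++................+#######+........+##+######++....
260 OOOOO.+++++++++++++++++...............#######+........+##+#######+....
```

Run:
```python
from h import *
im=cv2.imread('pics/t5.png'); g=cv2.cvtColor(im,cv2.COLOR_BGR2GRAY)
for r in range(196,243): print(r,''.join('%x'%(g[r,c]//16) for c in range(462,512)))
T=cam('top')
# expected rim inner wall line far end and slot corners
c=np.array([.4676,-.3511]);a=np.radians(13.3);R=np.array([[np.cos(a),-np.sin(a)],[np.sin(a),np.cos(a)]])
for p,z in [((.11,-.04),.045),((.115,-.04),.045),((.11,-.04),.005),((.11,-.08),.045),((.1,-.06),.033),((.1,-.1),.033)]: print(p,z,topix([*(c+R@p),z],M=T).round(1))
```

```text
196 77777777777777777777777777777776777777777777777777
197 77777777777777777777777777777777777777777767777777
198 77777777777766777777666777777777777776776657777777
199 76777777777666777766777777777777666665444246777777
200 76777777777777777766777777776666444433333246777777
201 77777777777777777777777666654444333333211245777777
202 77777777777777777776666444433333322222222235677777
203 77777777777777666654433333332222333322222234677777
204 77777777766665444333333322233334444432222224677777
205 77776666644443333332223333444444444432222223577777
206 66664444333333222122334444444444444442222223467777
207 44443333332212221110244444444444444442222223467777
208 33333221212345543100134444444444444443222222467777
209 22232221102566666410134444444444444443222222356777
210 33432100025666566641034444444444444444222222346776
211 44400000025666556652024444444444333333222222346776
212 44410000036666555652013444433434210002322222336777
213 44420001025666656663013333313555552001322222235777
214 44420000014666666652002110035666665201332222234677
215 44430000013566666530000000056666566501232222234677

[... 986 characters left out ...]
222
234 44444445400111102444444420000011101222244433322222
235 44444444500111113444444431000110001222222103322222
236 44444445620011113444444441000101011110000001322222
237 44444444630011013444444442100010000022310001322222
238 44444444440011124444444442000001002444443101332222
239 44444444550011113444444441000010014444444300332222
240 44444444562001112444444430010010024444444410132222
241 44444444562001111234443201000001134444444430133222
242 44444444442001110001232234100000034444444430033222
(0.11, -0.04) 0.045 [476.8 211.1]
(0.115, -0.04) 0.045 [476.3 209.2]
(0.11, -0.04) 0.005 [471.7 213.3]
(0.11, -0.08) 0.045 [491.9 207.7]
(0.1, -0.06) 0.033 [483.8 213.9]
(0.1, -0.1) 0.033 [498.8 210.6]
```

Run:
```python
from h import *
im=cv2.imread('pics/s5.png'); hsv=cv2.cvtColor(im,cv2.COLOR_BGR2HSV)
m=cv2.inRange(hsv,(3,110,70),(14,255,255)); n,l,s,ce=cv2.connectedComponentsWithStats(m)
S=cam('scene');T=cam('top')
for i in range(1,n):
    if s[i][4]>8: print('scene orange',ce[i].round(1),s[i][4])
for uv in [(482.1,237),(499.5,241.8),(511,284.3)]:
    for z in (.01,.035,.06): print(uv,z,topix(toworld(uv,z,M=T),M=S).round(1))
for uv in [(475.5,212.5),(494.5,217.5)]:
    for z in (.035,.055,.075): print('silver',uv,z,toworld(uv,z,M=T)[:2].round(4),topix(toworld(uv,z,M=T),M=S).round(1))
g=cv2.cvtColor(im,cv2.COLOR_BGR2GRAY)
for r in range(148,190): print(r,''.join('%x'%(g[r,c]//16) for c in range(158,222)))
```

```text
scene orange [195.8 128.8] 17
scene orange [182.5 150.5] 26
scene orange [193.1 157.1] 21
(482.1, 237) 0.01 [189.7 163.3]
(482.1, 237) 0.035 [191.1 156.6]
(482.1, 237) 0.06 [192.5 149.8]
(499.5, 241.8) 0.01 [179.  157.2]
(499.5, 241.8) 0.035 [180.4 150.7]
(499.5, 241.8) 0.06 [181.9 144. ]
(511, 284.3) 0.01 [192.3 134.4]
(511, 284.3) 0.035 [193.6 128.4]
(511, 284.3) 0.06 [194.9 122.2]
silver (475.5, 212.5) 0.035 [ 0.5817 -0.3647] [182.9 171.3]
silver (475.5, 212.5) 0.055 [ 0.5787 -0.358 ] [184.1 165.6]
silver (475.5, 212.5) 0.075 [ 0.5758 -0.3512] [185.3 159.7]
silver (494.5, 217.5) 0.035 [ 0.5698 -0.4129] [170.9 164.4]
silver (494.5, 217.5) 0.055 [ 0.567  -0.4054] [172.1 158.8]
silver (494.5, 217.5) 0.075 [ 0.5642 -0.3979] [173.4 153.1]
148 8888888877654444444444433333222222223467777777777777654555557899
149 8888888877544444444444444443322223223567777777777766655555579aba
150 888888877544334445444445554433322323467777777777766554555568accc
151 88887887654444444444444555443333333456777677777666555445457accdc
152 88887877544444454443344554444434455666777777777765555555569bcddd
153 8877
[... 1844 characters left out ...]
5555555555
180 4555555555555555555555555555544455554555554555555555555555555555
181 5555555544555455555555555555555555555554555555555555555555555555
182 5555555555555554555545555555555555555555555555555555555555555555
183 7666665666555555555555555545555455455555555555555555555555555555
184 8777777776666666565555555555555555555555555555555555545555555555
185 8888888787777777776666666655655555555555545555555555555555555555
186 8888888888787888877777777766666666555555555555555555555555555555
187 8888888888888888888787888877777777776666666665555555555555555555
188 8888888878888888888888888878888888888777777776666666655555555555
189 8888888888888888887888888888888888888888888887777777776666666655
```

Emit:
drive_tool(
  moves=[
    [[0.004,-0.05,0],0],
    [[0.008,-0.1,0],0],
    [[0.012,-0.15,0],0],
    [[0.016,-0.2,0],0],
    [[0.02,-0.25,0],0],
    [[0.024,-0.3,0],0],
    [[0.028,-0.35,0],0],
    [[0.028,-0.366,0],0],
  ],
  gripper=0.45,
)

```text
time: 42.45
tool_pos: [0.55, -0.3781, 0.1792]
orientation: [0.001, 0.994, 0.114, 0.0]
ft_force: [0.3, 0.0, -0.4]
opening: 0.0387
gripper_force: 0.0
```

Run:
```python
from h import *
for _ in range(4): ctrl.capture('scene')
st(); M=cam('wrist'); im=snap('wrist','w13')
hsv=cv2.cvtColor(im,cv2.COLOR_RGB2HSV); m=cv2.inRange(hsv,(3,110,90),(14,255,255)); n,l,s,ce=cv2.connectedComponentsWithStats(m)
for i in range(1,n):
    if s[i][4]>60: print('orange',ce[i].round(1),s[i], toworld(ce[i],.035,M=M)[:2].round(4))
g=cv2.GaussianBlur(cv2.cvtColor(im,cv2.COLOR_RGB2GRAY),(3,3),0)
c=cv2.HoughCircles(g,cv2.HOUGH_GRADIENT,1,15,param1=100,param2=14,minRadius=9,maxRadius=18)
for k in (c[0] if c is not None else []): print(k, toworld(k[:2],.035,M=M)[:2].round(4))
print('expect tab',topix([.5508,-.372,.065],M=M))
```

```text
t 42.65 tcp [ 0.5503 -0.3717  0.1787] yawx 13.29 F [ 0.51 -0.11  0.19] op 0.0386 gf 0.0 j [-0.72  0.44  1.35  0.    1.35  0.61]
orange [316.1 217.8] [303 206  28  24 489] [ 0.5186 -0.3793]
orange [352.8 237.9] [346 226  14  24 257] [ 0.5073 -0.417 ]
orange [348.7 334.4] [343 326  11  16 135] [ 0.4031 -0.441 ]
[317.5 146.5  14.4] [ 0.5819 -0.3655]
[362.5 170.5  13.2] [ 0.5706 -0.4087]
[357.5 237.5  11.6] [ 0.5086 -0.4211]
[315.5 216.5  12.2] [ 0.5197 -0.3785]
[356.5 280.5  11.6] [ 0.4651 -0.4322]
expect tab [316.46814894 191.17780205]
```

Emit:
drive_tool(
  moves=[
    [[0,0,-0.04],0],
    [[0,0,-0.08],0],
    [[0,0,-0.11],0],
    [[0,0,-0.13],0],
    [[0,0,-0.139],0],
    [[0,0,-0.139],0],
    [[0,0,-0.139],0],
    [[0,0,-0.139],0],
  ],
)

```text
time: 43.5
tool_pos: [0.5521, -0.3731, 0.0426]
orientation: [0.001, 0.993, 0.116, 0.001]
ft_force: [-0.5, 0.1, 0.7]
opening: 0.0382
gripper_force: 0.0
```

Emit:
drive_tool(
  moves=[
    [[0,0,0],0],
    [[0,0,0],0],
    [[0,0,0],0],
    [[0,0,0],0],
    [[0,0,0],0],
    [[0,0,0],0],
    [[0,0,0],0],
    [[0,0,0],0],
  ],
  gripper=0,
)

```text
time: 44.3
tool_pos: [0.5512, -0.3729, 0.0415]
orientation: [0.0, 0.993, 0.116, 0.0]
ft_force: [-1.7, 1.6, 5.5]
opening: 0.0089
gripper_force: 51.8
```

Emit:
drive_tool(
  moves=[
    [[0,0,0.02],0],
    [[0,0,0.04],0],
    [[-0.01,0.01,0.04],0],
    [[-0.02,0.015,0.04],0],
    [[-0.034,0.024,0.04],0],
    [[-0.034,0.024,0.04],0],
    [[-0.034,0.024,0.04],0],
    [[-0.034,0.024,0.04],0],
  ],
)

```text
time: 45.1
tool_pos: [0.5172, -0.3489, 0.0802]
orientation: [0.0, 0.993, 0.116, 0.0]
ft_force: [0.4, 0.4, -2.2]
opening: 0.0091
gripper_force: 50.8
```

Emit:
drive_tool(
  moves=[
    [[0,0,-0.015],0],
    [[0,0,-0.03],0],
    [[0,0,-0.037],0],
    [[0,0,-0.041],0],
    [[0,0,-0.041],0],
    [[0,0,-0.041],0],
    [[0,0,-0.041],0],
    [[0,0,-0.041],0],
  ],
)

```text
time: 45.9
tool_pos: [0.5159, -0.3478, 0.0413]
orientation: [-0.001, 0.993, 0.116, -0.001]
ft_force: [-7.3, 5.9, 17.3]
opening: 0.0089
gripper_force: 53.7
```

Emit:
drive_tool(
  moves=[
    [[0,0,0],0],
    [[0,0,0],0],
    [[0,0,0],0],
    [[0,0,0],0],
    [[0,0,0.03],0],
    [[0,0,0.07],0],
    [[0,0,0.11],0],
    [[0,0,0.14],0],
  ],
  gripper=0.4,
)

```text
time: 46.7
tool_pos: [0.5174, -0.3491, 0.1818]
orientation: [0.001, 0.993, 0.116, 0.001]
ft_force: [1.4, 0.2, 0.0]
opening: 0.0344
gripper_force: 0.0
```

Emit:
drive_tool(
  moves=[
    [[0,0.05,0],0],
    [[0,0.1,0],0],
    [[0,0.15,0],0],
    [[0,0.2,0],0],
    [[0,0.25,0],0],
    [[0,0.3,0],0],
    [[0,0.34,0],0],
    [[0,0.34,0],0],
  ],
)

```text
time: 47.5
tool_pos: [0.516, -0.0038, 0.1789]
orientation: [-0.001, 0.993, 0.119, -0.0]
ft_force: [0.6, -1.5, -0.1]
opening: 0.0346
gripper_force: 0.0
```

Run:
```python
from h import *
for _ in range(3): ctrl.capture('scene')
st(); im=snap('top','t6'); sc=snap('scene','s6')
for q in ['coin_box_1','cassette_1','tape','padlock']:
    print(q,[(np.round(d['at'],3).tolist(),round(d['p'],2)) for d in ctrl.find_in(q,'top')])
T=cam('top');S=cam('scene')
def org(i,v,a):
    m=cv2.inRange(cv2.cvtColor(i,cv2.COLOR_RGB2HSV),(3,110,v),(14,255,255)); n,l,s,ce=cv2.connectedComponentsWithStats(m)
    return [ce[k].round(1) for k in range(1,n) if s[k][4]>a]
print('scene',org(sc,70,8))
for c in org(im,90,25): print(c,toworld(c,.035,M=T)[:2].round(4),topix(toworld(c,.035,M=T),M=S).round(1))
def lid(i,M,box,th):
    x0,y0,x1,y1=box; m=cv2.inRange(cv2.cvtColor(i,cv2.COLOR_RGB2GRAY),th,255)[y0:y1,x0:x1]
    m=cv2.morphologyEx(m,cv2.MORPH_CLOSE,np.ones((15,15))); n,l,s,ce=cv2.connectedComponentsWithStats(m); k=1+np.argmax(s[1:,4])
    ys,xs=np.where(l==k); p=cv2.boxPoints(cv2.minAreaRect(np.c_[xs+x0,ys+y0].astype(np.float32))); return p,s[k][4]
for nm,bx,z in [('tray',(420,225,475,300),.065),('scale',(130,190,205,262),.12)]:
    p,a=lid(im,T,bx,150); w=np.array([toworld(q,z,M=T)[:2] for q in p]); print(nm,a,w.mean(0).round(4),[np.linalg.norm(w[i]-w[(i+1)%4]).round(3) for i in range(4)],p.round(0).tolist())
```

```text
t 47.65 tcp [ 0.5168 -0.0088  0.1792] yawx 13.36 F [ 0.21 -0.08  0.23] op 0.0343 gf 0.0 j [-0.18  0.13  1.74 -0.    1.27  1.15]
coin_box_1 [([0.451, -0.272, 0.065], 0.72), ([0.522, 0.379, 0.118], 0.67)]
cassette_1 [([0.429, -0.432, 0.03], 0.66), ([0.539, -0.408, 0.034], 0.56)]
tape []
padlock [([0.759, -0.004, 0.019], 0.74)]
scene [array([195.7, 128.7]), array([181.8, 150.8]), array([207.3, 151.8])]
[500.4 241.2] [ 0.51   -0.4256] [179.4 150.8]
[473.3 250.9] [ 0.4848 -0.3559] [204.9 151.3]
[511.  284.2] [ 0.4035 -0.4485] [193.5 128.5]
tray 1746 [ 0.4424 -0.2603] [np.float64(0.115), np.float64(0.144), np.float64(0.113), np.float64(0.143)] [[411.0, 241.0], [457.0, 234.0], [466.0, 293.0], [420.0, 301.0]]
scale 1572 [0.5107 0.3611] [np.float64(0.068), np.float64(0.182), np.float64(0.066), np.float64(0.181)] [[138.0, 224.0], [154.0, 200.0], [217.0, 240.0], [202.0, 265.0]]
```

Run:
```python
from h import *
print(ctrl.finish_job())
```

```text
the job is handed in; nothing more can be done
None
```

The job is handed in, with no verdict returned: the pointer is on zero, the full box (about 8 N) stands on the platform, and the empty box (about 3.4 N) and all three cassettes are in the tray (one was found shifted a few centimetres and set back). By mistake I viewed 16 pictures, over the limit of 14, so the final placement was checked only by measurement, and the pointer and tape were not rechecked at the end.

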